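# Clear the delivery stack onto the bench

### The arm

A 7-joint arm with a two-finger parallel gripper is mounted at the origin on a cart in front of the work surface, level with it; the furniture and walls round the work are solid. World frame = base frame: x ahead of the robot, y to its left, z up, the work surface at z = 0. Lengths are in mm, angles in rad, forces in N, time in s.
With the tool pointing down it reaches from about 400 to 875 mm from the base axis. Payload 4.4 kg.
Tool frame: the origin (TCP) lies midway between the tips of the shut fingers; the grasp point (between the pads) lies 19 mm behind it; z points along the fingers, y is the line along which they close (so a half turn about z gives the same grasp; the last joint's range is limited). The gripper opens to 85 mm and grips with 20 to 120 N. Pads are 22 mm wide; open, the fingers measure 114 mm over their backs; the gripper's body (76 mm by 85 mm) begins 54 mm behind the grasp point. The pads swing forward as they close: fully open they stand 13 mm farther back than shut.
Start: joints at [1.056, 0.628, 0.038, 1.517, -0.027, 0.996, -0.02], TCP at [282.053, -585.631, 231.313] pointing down, gripper open.
Joint ranges: [-3.06, 3.06], [-0.37, 2.12], [-1.25, 1.32], [0.18, 2.47], [-1.1, 4.24], [0.23, 1.98], [-2.94, 2.94]. Speed limits (rad/s): [2.57, 2.57, 3.14, 3.14, 3.14, 3.14, 3.14].

### API

Orientations are given as [roll, pitch, yaw] about the fixed x, y, z axes, in that order (R = Rz(yaw) Ry(pitch) Rx(roll)).
In Python, from cell import ctrl, get_image, get_calibration gives the robot as it stands.
- The arm moves only by the shell command python3 -m creep 'ROWS'. ROWS is JSON, a list of rows, each an object of numbers: "dx", "dy", "dz": the shift along the world's x, y, z normalised to -1 to 1, where 1 is 0.4 m; "rx", "ry", "rz": the turn, a rotation vector about the world's x, y, z normalised to -1 to 1, where 1 is 2 pi rad; "grip": the closure, from -1 (fully open) to 1 (shut). A call has exactly 5 rows; each row is the pose to reach, as a shift and turn from the pose commanded when the call began, turning the shorter way round; what a row does not reach only later rows make up. A row lasts 1/8 s, in which the tool goes at most 62.5 mm and 10.7 degrees, less where a joint would pass 70% of its speed; a pose out of reach is approached as far as the arm can. A call with a number of a shift or a turn outside -1 to 1 is refused whole. A call with a gripper value outside its range is refused whole. The fingers move at their own pace and stop on an object; the grip force is fixed at half the most. Time passes only in rows, so rows that repeat a pose let the fingers close, or fill a call up. It gives the time, the measured TCP pose, the force, the opening and the grip force at its end, in the units of the state.
- ctrl.read_state(): the state, without advancing time (a new reading comes with each control period).
- get_image(name): name is "scene" or "side" or "wrist"; returns the picture (400x640x3 uint8, red, green, blue); there is no depth.
- get_calibration(name): a dict with "mtx" (3x3 intrinsics, pixels), "world_from_camera" (4x4, takes a point from camera to world coordinates). Camera axes: x right, y down, z forward; pixel columns grow to the right and rows downward; lengths in mm; the calibration is good to about 2 mm. A picture is of the moment at which its call begins: read the wrist's pose just before it. get_calibration takes no time and is no camera call; for the wrist camera it gives the pose at the moment of the call.
- ctrl.finish_job(): hands the job in; it is judged then, once.
The state is a dict: "clock": time; "qpos": joint angles; "qd": joint speeds; "tau": joint torques, N m; "eef_pos": TCP position; "tool_rot": TCP orientation; "force": force on the tool from outside, world axes, zero at the start; "torque": the same for the moment, N m; "width": finger opening in mm; "gripper_force": force on a finger pad.
Only numpy, scipy, OpenCV 4.12 (cv2) and the standard library are available. Lean on these libraries where they do the work, as an engineer would, in place of code of your own. Each camera call takes 0.05 s, during which the arm holds its last target. There are 200 camera calls.

### The job

Take the delivery stack apart from the top and give each thing its place: stand the glass beaker upright in the middle of the stirrer's round plate, stand the red-capped bottle in the hole of the wooden bottle stand, stack the small tray on the other small tray and the long tray on the other long tray, each seated with its feet inside the rim of the tray below. Empty each tray before you lift it, do not tip the beaker or the bottle over, and leave the Petri dish and the timer where they are.

Things in the scene. Friction and masses are not known exactly. Their poses are not given: they have to be found in the camera images.
- beaker: Small clear glass beaker with a spout, 58 mm high, 0.04 kg. At the start it stands on the inner floor of the small tray, on top of the stack. Origin: underside, 3 mm off the glass's round axis (the axis is at x = 0, y = +3 mm). Body 42 mm across, flared rim 47 mm across in x (54 mm in y, with the spout at one end of y): grip it across x, near the rim, which stands 33 mm above the tray's rim. z up.
- bottle: Small round bottle with a red screw cap, 92 mm high, body 39 mm across up to 66 mm high, cap 33 mm across above that, 0.09 kg. At the start it stands on the inner floor of the long tray, beside the small tray. Origin: centre of its underside, z up.
- small_tray: Small square grey plastic tray, 64 mm long (x), 64 mm wide (y), 35 mm high, open on top. Origin: centre, at the soles of its four 7 mm high tapered corner feet; inner floor 10 mm and rim 35 mm above the origin; walls 3 mm. 0.06 kg. At the start seated on the -x end of the long tray, the beaker in it. Grip across two facing outer walls (64 mm).
- long_tray: Long grey plastic tray, 140 mm long (x), 64 mm wide (y), 35 mm high, open on top. Origin: centre, at the soles of its four 7 mm high tapered corner feet; inner floor 10 mm and rim 35 mm above the origin; walls 3 mm. 0.12 kg. At the start the bottom of the stack, carrying the small tray and the bottle. Grip across the middle of its long sides (64 mm).
- plate (a point): Centre of the top face of the round metal plate of the magnetic stirrer, 136 mm across, 104 mm above the bench; z up. The stirrer is fixed, 224 mm by 160 mm; its front with two knobs lies to -x, its front edge 120 mm before this point.
- bottle_stand: Square wooden block 76 x 76 x 32 mm, fixed on the bench, with one round hole 48 mm across, 24 mm deep, in the middle of its top. Origin: centre of its underside; the hole's floor is 8 mm above it.
- small_base: The other small tray, empty, fixed on the bench, 64 mm long (x), 64 mm wide (y), 35 mm high, open on top. Origin: centre, at the soles of its four 7 mm high tapered corner feet; inner floor 10 mm and rim 35 mm above the origin; walls 3 mm. An upper tray seated on it has its origin 28 mm above this one, its feet inside the rim with 2.5 mm play (the taper helps 3 mm more). Fits at any quarter turn.
- long_base: The other long tray, empty, fixed on the bench, 140 mm long (x), 64 mm wide (y), 35 mm high, open on top. Origin: centre, at the soles of its four 7 mm high tapered corner feet; inner floor 10 mm and rim 35 mm above the origin; walls 3 mm. An upper tray seated on it has its origin 28 mm above this one, its feet inside the rim with 2.5 mm play (the taper helps 3 mm more). Fits either way round.
- petri_dish: Bystander: loose covered Petri dish, 90 mm across, 36 mm high; origin at the centre of its underside.
- timer: Bystander: loose digital lab timer lying on its back, 70 x 62 x 18 mm; origin at the centre of its underside.

How it is judged (in metres and radians):
At the end, for the whole second after the job is handed in: Beaker upright within 15 mm of the plate's centre; bottle on the floor of the stand's hole; small tray seated on the small base tray, long on the long one (28 mm up within 3 mm, 7 mm sideways, in line within 0.12 rad, small one at any quarter turn); all at rest (horizontal distance between beaker and plate below 0.015 m and z of beaker in the frame of plate between -0.006 and 0.006 m and horizontal distance between bottle and bottle_stand below 0.009 m and z of bottle in the frame of bottle_stand between 0.003 and 0.013 m and horizontal distance between small_tray and small_base below 0.007 m and z of small_tray in the frame of small_base between 0.025 and 0.031 m and horizontal distance between long_tray and long_base below 0.007 m and z of long_tray in the frame of long_base between 0.025 and 0.031 m and angle between beaker's own z axis and vertical below 0.1 rad and angle between bottle's own z axis and vertical below 0.2 rad and angle between each of small_tray, long_tray's own z axis and vertical below 0.08 rad and angle between the x axis of long_tray and the x axis of long_base, either way round below 0.12 rad and (angle between the x axis of small_tray and the x axis of small_base, either way round below 0.12 rad or angle between the x axis of small_tray and the y axis of small_base, either way round below 0.12 rad) and linear speed of each of long_tray, small_tray, beaker, bottle below 0.02 m/s); the robot touches nothing.
It fails at once if the long tray is lifted while the small tray or the bottle is still on it (height (world z) of long_tray above 0.02 m and (distance between small_tray and long_tray below 0.056 m or distance between bottle and long_tray below 0.05 m)).
It fails at once if the small tray is lifted while the beaker is still in it (height (world z) of small_tray above 0.048 m and distance between beaker and small_tray below 0.025 m).
It fails at once if the beaker is tipped over (angle between beaker's own z axis and vertical above 0.7 rad).
It fails at once if the bottle is tipped over (angle between bottle's own z axis and vertical above 0.7 rad).
It fails at once if the Petri dish or the timer is pushed away (more than 30 mm) (distance of any of petri_dish, timer from where it was at the start of the episode above 0.03 m).
It also fails if it takes over 128 s, if anything falls off the work surface, if the arm or the gripper's body presses on something with over 40 N, if the wrist force passes 120 N, or if a joint passes its speed limit or range.

## Working session

There is one attempt and no reset: what is moved stays moved. The work goes in short steps, Python scripts to look and compute and a shell command to move; the robot and the scene stay as the last step left them, time stands still between calls to the robot, and variables do not carry over. Pictures are saved under pics/ and viewed, at most 14 in all, crops included, and the job is handed in when it is done.

```bash
ls; mkdir -p pics; python3 - <<'E'
from cell import ctrl,get_image,get_calibration
import cv2
s=ctrl.read_state();print(s['clock'],s['eef_pos'],s['tool_rot'],s['width'])
for n in("scene","side","wrist"):
    cv2.imwrite(f"pics/{n}0.png",get_image(n)[:,:,::-1]);c=get_calibration(n);print(n,c['mtx'].round(1).tolist() if hasattr(c['mtx'],'round') else c['mtx'],c['world_from_camera'])
E
```

```text
pics
0.0 [ 281.73512093 -585.05732497  230.39573211] [-3.13967458e+00  4.33451673e-05  4.48754898e-01] 85.30939947512296
scene [[419.9, 0.0, 322.9], [0.0, 419.9, 203.4], [0.0, 0.0, 1.0]] [[-5.21975077e-01 -4.34816929e-01  7.33809415e-01 -2.53999720e+02]
 [-8.52909681e-01  2.56660394e-01 -4.54610292e-01  4.93685016e+02]
 [ 9.33243724e-03 -8.63168396e-01 -5.04829897e-01  6.46806936e+02]
 [ 0.00000000e+00  0.00000000e+00  0.00000000e+00  1.00000000e+00]]
side [[379.1, 0.0, 323.5], [0.0, 379.1, 199.0], [0.0, 0.0, 1.0]] [[-9.95930306e-01 -4.92575649e-02  7.54752812e-02  5.02686808e+02]
 [-8.85330899e-02  3.77902781e-01 -9.21602615e-01  8.33334658e+02]
 [ 1.68735819e-02 -9.24534034e-01 -3.80725757e-01  4.60996825e+02]
 [ 0.00000000e+00  0.00000000e+00  0.00000000e+00  1.00000000e+00]]
wrist [[336.6, 0.0, 319.3], [0.0, 336.6, 202.1], [0.0, 0.0, 1.0]] [[ 4.33149508e-01 -8.58706219e-01 -2.73870650e-01  3.52457186e+02]
 [-9.01321630e-01 -4.12975239e-01 -1.30655164e-01 -5.52299714e+02]
 [-9.07394948e-04  3.03438760e-01 -9.52850510e-01  3.72035079e+02]
 [ 0.00000000e+00  0.00000000e+00  0.00000000e+00  1.00000000e+00]]
```

View pics/scene0.png

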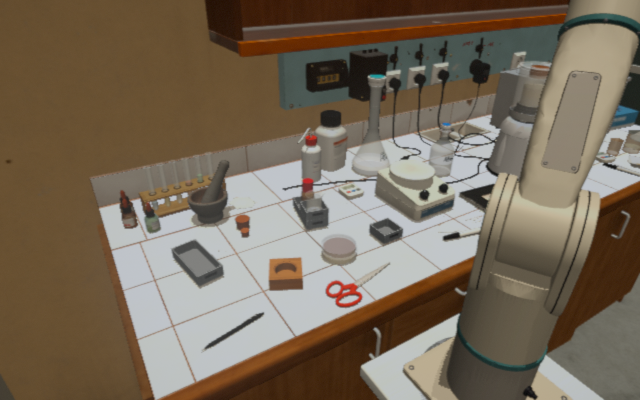

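View pics/side0.png

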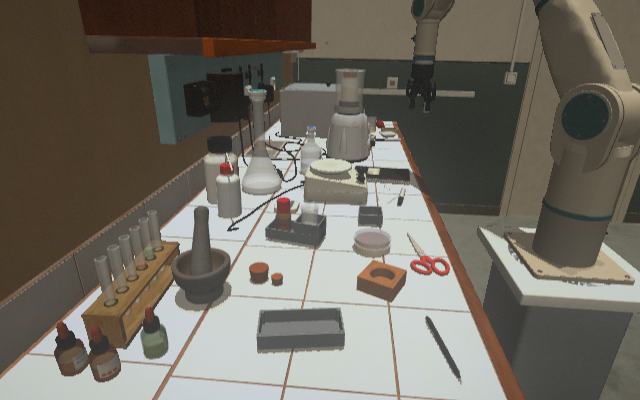

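The scene view shows the stack at about (312,208), plate (412,175), small base (386,231), long base (197,262), stand (286,273) and Petri dish (339,248). The side view agrees: stack (297,228), long base (300,328), stand (382,279), small base (371,215).

```bash
cat >h.py <<'E'
import numpy as np,cv2
from cell import ctrl,get_image,get_calibration
def ray(c,px,z):
    p=cv2.undistortPoints(np.array(px,float).reshape(-1,1,2),np.array(c['mtx'],float),None).reshape(-1,2)
    T=np.array(c['world_from_camera']);d=np.c_[p,np.ones(len(p))]@T[:3,:3].T;o=T[:3,3]
    z=np.broadcast_to(z,len(p));return o+d*((z-o[2])/d[:,2])[:,None]
def proj(c,P):
    T=np.linalg.inv(np.array(c['world_from_camera']));q=(np.array(P,float)@T[:3,:3].T+T[:3,3])@np.array(c['mtx'],float).T
    return q[:,:2]/q[:,2:]
def snap(n,f):
    c=get_calibration(n);im=get_image(n)[:,:,::-1].copy();cv2.imwrite(f"pics/{f}.png",im)
    import pickle;pickle.dump(c,open(f"pics/{f}.pkl","wb"));return c,im
E
python3 - <<'E'
from h import *
print(ray(get_calibration("scene"),[(312,205),(308,183),(412,172),(386,228),(197,259),(286,267),(339,243),(350,189)],[35,92,104,35,35,32,36,18]).round())
print(ray(get_calibration("side"),[(297,225),(284,200),(330,167),(371,211),(300,320),(382,273),(372,237)],[35,92,104,35,35,32,36]).round())
s=ctrl.read_state();c=get_calibration("wrist")
T=np.array(c['world_from_camera']);print(T[:3,3]-s['eef_pos'],s['eef_pos'])
E
```

```text
[[ 643.  -26.   35.]
 [ 672.  -29.   92.]
 [ 558. -317.  104.]
 [ 441. -133.   35.]
 [ 565.  331.   35.]
 [ 435.  164.   32.]
 [ 447.   11.   36.]
 [ 693. -193.   18.]]
[[ 638.  -18.   35.]
 [ 674.  -41.   92.]
 [ 577. -294.  104.]
 [ 450. -128.   35.]
 [ 579.  333.   35.]
 [ 435.  172.   32.]
 [ 451.   26.   36.]]
[ 70.61869214  32.91410357 141.42989749] [ 281.83849352 -585.21381804  230.60518121]
```

```bash
python3 -m creep '[{"dz":0.15,"grip":-1},{"dz":0.3,"grip":-1},{"dz":0.45,"dy":0.1,"grip":-1},{"dz":0.55,"dx":0.1,"dy":0.25,"grip":-1},{"dz":0.55,"dx":0.17,"dy":0.4,"rz":-0.03,"grip":-1}]'; python3 -m creep '[{"dx":0.1,"dy":0.14,"rz":-0.02,"grip":-1},{"dx":0.2,"dy":0.28,"rz":-0.041,"grip":-1},{"dx":0.3,"dy":0.42,"rz":-0.041,"grip":-1},{"dx":0.4,"dy":0.56,"rz":-0.041,"grip":-1},{"dx":0.45,"dy":0.7,"rz":-0.041,"grip":-1}]'; python3 -m creep '[{"dy":0.14,"grip":-1},{"dy":0.28,"dx":0.05,"grip":-1},{"dy":0.36,"dx":0.08,"grip":-1},{"dy":0.36,"dx":0.08,"grip":-1},{"dy":0.36,"dx":0.08,"grip":-1}]'
```

```text
$[0]: bad value
$[0]: bad value
$[0]: bad value
```

```bash
python3 - <<'E'
from h import *
s=ctrl.read_state();print(s['clock'],s['eef_pos'],s['tool_rot'])
snap("wrist","w1")
E
```

```text
0.15 [ 281.83849352 -585.21381804  230.60518121] [-3.14015423e+00  2.41321568e-05  4.48771291e-01]
```

View pics/w1.png

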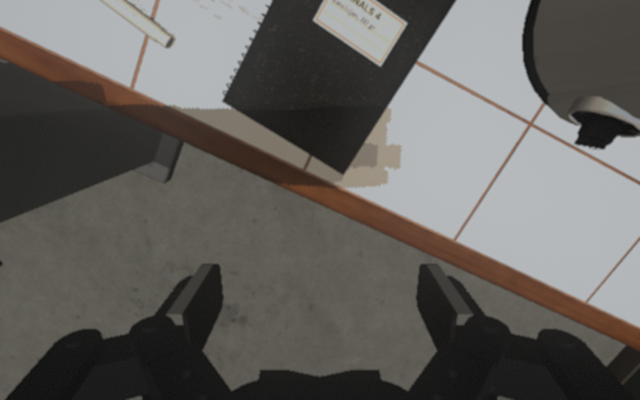

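The picture shows only the start view (bench edge, notebook); the moves were refused. I'll supply every field.

```bash
python3 -m creep '[{"dx":0,"dy":0,"dz":0.15,"rx":0,"ry":0,"rz":0,"grip":-1},{"dx":0,"dy":0,"dz":0.3,"rx":0,"ry":0,"rz":0,"grip":-1},{"dx":0,"dy":0.1,"dz":0.45,"rx":0,"ry":0,"rz":0,"grip":-1},{"dx":0.1,"dy":0.25,"dz":0.55,"rx":0,"ry":0,"rz":0,"grip":-1},{"dx":0.17,"dy":0.4,"dz":0.55,"rx":0,"ry":0,"rz":-0.03,"grip":-1}]'
```

```text
clock: 0.82
eef_pos: [338.1, -450.8, 448.9]
tool_rot: [3.138, -0.002, 0.256]
force: [1.2, 1.0, -0.0]
width: 85.4
gripper_force: 0.0
```

```bash
python3 -m creep '[{"dx":0.1,"dy":0.12,"dz":0,"rx":0,"ry":0,"rz":-0.02,"grip":-1},{"dx":0.2,"dy":0.24,"dz":0,"rx":0,"ry":0,"rz":-0.041,"grip":-1},{"dx":0.3,"dy":0.36,"dz":0,"rx":0,"ry":0,"rz":-0.041,"grip":-1},{"dx":0.4,"dy":0.48,"dz":0,"rx":0,"ry":0,"rz":-0.041,"grip":-1},{"dx":0.5,"dy":0.6,"dz":0,"rx":0,"ry":0,"rz":-0.041,"grip":-1}]'; python3 -m creep '[{"dx":0.03,"dy":0.14,"dz":0,"rx":0,"ry":0,"rz":0,"grip":-1},{"dx":0.03,"dy":0.28,"dz":0,"rx":0,"ry":0,"rz":0,"grip":-1},{"dx":0.03,"dy":0.43,"dz":0,"rx":0,"ry":0,"rz":0,"grip":-1},{"dx":0.03,"dy":0.46,"dz":0,"rx":0,"ry":0,"rz":0,"grip":-1},{"dx":0.03,"dy":0.46,"dz":0,"rx":0,"ry":0,"rz":0,"grip":-1}]'; python3 - <<'E'
from h import *
s=ctrl.read_state();print(s['clock'],s['eef_pos'],s['tool_rot'])
snap("wrist","w2")
E
```

```text
clock: 1.45
eef_pos: [538.2, -209.4, 446.7]
tool_rot: [3.141, -0.0, 0.004]
force: [0.7, -0.9, -0.4]
width: 85.6
gripper_force: 0.0
clock: 2.08
eef_pos: [549.2, -26.7, 446.6]
tool_rot: [3.141, 0.0, 0.006]
force: [-0.0, -0.1, -0.2]
width: 85.3
gripper_force: 0.0
2.075 [549.22757165 -26.69964249 446.58380929] [3.14100607e+00 1.65069720e-04 6.07593030e-03]
```

View pics/w2.png

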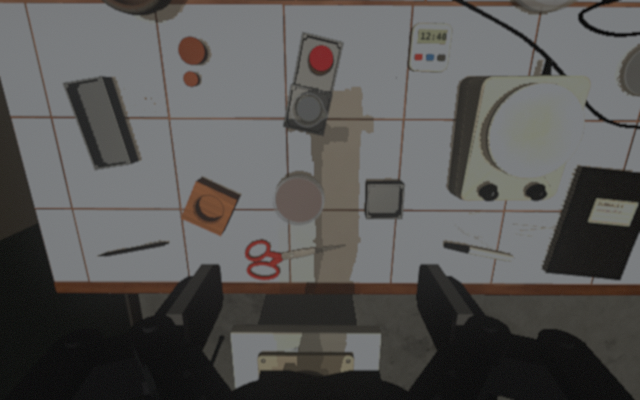

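The wrist view shows all: stack (315,83) with bottle cap (321,59) and beaker (309,107), long base (102,122), stand (211,207), small base (384,198), plate (533,130), Petri dish (299,198), timer (430,48). I'll enlarge the four parts in one picture.

```bash
python3 - <<'E'
from h import *
im=cv2.imread("pics/w2.png")
def c(x,y,w=100,h=75,k=4): return cv2.resize(cv2.convertScaleAbs(im[y:y+h,x:x+w],alpha=1.5),None,fx=k,fy=k,interpolation=cv2.INTER_CUBIC)
a=cv2.resize(c(50,70,100,100,3),(300,300)); b=np.zeros((300,400,3),np.uint8); b[:, :300]=a
s=cv2.resize(c(265,28,110,110,3),(300,300)); d=np.zeros((300,400,3),np.uint8); d[:, :300]=s
cv2.imwrite("pics/m2.png",np.vstack([np.hstack([b,d]),np.hstack([c(165,170),c(335,165)])]))
E
```

```text
(no output)
```

View pics/m2.png

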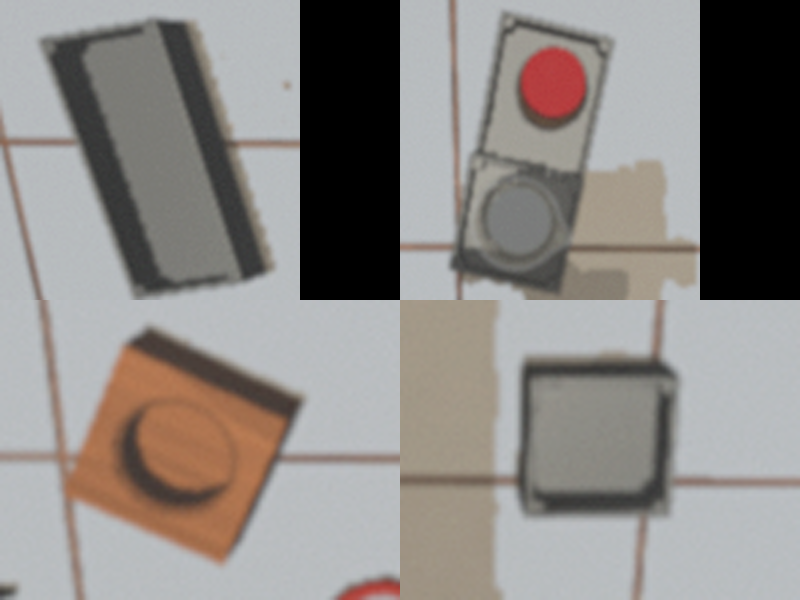

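```bash
cat >>h.py <<'E'
def rect(P):
    P=np.array(P)[:,:2];e=P[[1,2,3,0]]-P
    a=[np.degrees(np.arctan2(v[1],v[0])).round(1) for v in e]
    return "ctr",P.mean(0).round(1).tolist(),"sides",np.linalg.norm(e,axis=1).round(1).tolist(),"ang",a
E
python3 - <<'E'
from h import *
import pickle
c=pickle.load(open("pics/w2.pkl","rb"));im=cv2.imread("pics/w2.png")
f=lambda L,ox,oy,x0,y0,k:[(x0+(x-ox+.5)/k-.5,y0+(y-oy+.5)/k-.5) for x,y in L]
LB=f([(42,40),(158,20),(240,280),(135,297)],0,0,50,70,3)
ST=f([(128,345),(298,410),(225,562),(68,495)],0,300,165,170,4)
SB=f([(526,377),(675,377),(672,515),(525,513)],400,300,335,165,4)
k=300/110
S=f([(472,155),(582,176),(560,290),(453,268)],400,0,265,28,k)
L=f([(503,12),(612,40)],400,0,265,28,k)
for n,p,z in(("longbase",LB,35),("stand",ST,32),("smallbase",SB,35),("small",S,63)): print(n,*rect(ray(c,p,z)))
print("long end",ray(c,L,35).round(1).tolist())
print("beaker ctr",ray(c,f([(515,222)],400,0,265,28,k),96).round(1))
hsv=cv2.cvtColor(im,cv2.COLOR_BGR2HSV)
def blob(m,x0,y0,x1,y1):
    q=np.zeros(m.shape,np.uint8);q[y0:y1,x0:x1]=m[y0:y1,x0:x1].astype(np.uint8)*255
    return max(cv2.findContours(q,0,1)[0],key=cv2.contourArea)
def top(ct,z): 
    P=ray(c,ct.reshape(-1,2),z)[:,:2].astype(np.float32); (x,y),r=cv2.minEnclosingCircle(P); return np.round((x,y,r),1), np.round(cv2.fitEllipse(P)[0],1),np.round(cv2.fitEllipse(P)[1],1)
print("cap",top(blob((hsv[...,1]>130)&(hsv[...,2]>120)&((hsv[...,0]<8)|(hsv[...,0]>172)),300,35,345,85),102))
print("stand hole", ray(c,f([(180,450)],0,300,165,170,4),32).round(1))
print(hsv[130,540],hsv[130,480],hsv[190,515],hsv[85,560],hsv[100,320])
cv2.imwrite("pics/pl.png",cv2.convertScaleAbs(cv2.resize(im[60:220,440:610],None,fx=3.5,fy=3.5,interpolation=2),alpha=1.3))
print(hsv[110,440:610:6].tolist())
E
```

```text
longbase ctr [580.5, 327.8] sides [62.5, 136.4, 60.9, 136.6] ang [np.float64(-80.8), np.float64(-171.7), np.float64(99.4), np.float64(9.0)]
stand ctr [438.2, 163.2] sides [75.8, 80.4, 73.6, 75.9] ang [np.float64(-112.1), np.float64(152.3), np.float64(64.6), np.float64(-26.2)]
smallbase ctr [453.5, -140.4] sides [63.2, 62.4, 64.4, 61.4] ang [np.float64(-89.7), np.float64(-176.6), np.float64(89.5), np.float64(2.3)]
small ctr [606.4, -9.5] sides [60.5, 62.2, 61.2, 61.0] ang [np.float64(-100.0), np.float64(169.4), np.float64(78.8), np.float64(-11.2)]
long end [[716.3, -1.7, 35.0], [702.7, -61.4, 35.0]]
beaker ctr [[608.4  -9.7  96. ]]
cap (array([674.3, -28.7,  13.4]), array([674.1, -28.5]), array([21. , 23.2]))
stand hole [[440.3 162.9  32. ]]
[ 36  20 125] [ 24  34 111] [ 38  24 125] [ 43  14 124] [40 10 79]
[[98, 8, 128], [108, 10, 128], [96, 10, 128], [23, 23, 44], [21, 34, 52], [20, 29, 52], [23, 43, 71], [39, 20, 126], [28, 28, 118], [18, 40, 63], [105, 8, 128], [90, 4, 126], [80, 6, 125], [60, 4, 125], [38, 8, 125], [40, 12, 125], [43, 14, 125], [41, 16, 126], [38, 16, 126], [50, 6, 124], [75, 4, 125], [90, 8, 126], [96, 10, 127], [98, 8, 126], [90, 6, 125], [105, 9, 57], [100, 8, 98], [102, 10, 128], [105, 8, 127]]
```

View pics/pl.png

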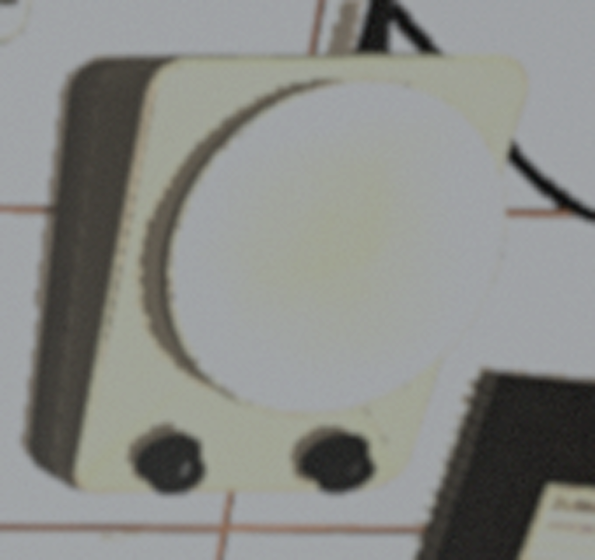

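Plate ellipse edge points in the crop: left (165,265), bottom (320,412), right (507,215), top (380,82).

```bash
python3 - <<'E'
from h import *
import pickle
c=pickle.load(open("pics/w2.pkl","rb"))
p=np.array([(165,265),(190,350),(235,398),(320,412),(507,215),(500,160),(380,82),(290,92),(215,145),(180,200)],float)
P=ray(c,np.c_[440+(p[:,0]+.5)/3.5-.5,60+(p[:,1]+.5)/3.5-.5],104)[:,:2].astype(np.float32)
print(cv2.fitEllipse(P)); print(cv2.minEnclosingCircle(P))
s=ctrl.read_state();print(s['clock'],s['eef_pos'],s['tool_rot'],s['qpos'])
E
```

```text
((579.2922973632812, -333.4462890625), (132.1844024658203, 138.67295837402344), 157.5718231201172)
((580.6539306640625, -332.69287109375), 68.20487976074219)
2.125 [549.2410207  -28.39698247 446.56675021] [3.14019391e+00 1.84596687e-04 3.37012466e-03] [ 0.04599347  0.31696014 -0.06706141  1.44050071  0.02267356  1.38504902
 -1.58935526]
```

```bash
python3 -m creep '[{"dx":0.03,"dy":0.01,"dz":-0.1,"rx":0,"ry":0,"rz":0.029,"grip":-1},{"dx":0.06,"dy":0.02,"dz":-0.2,"rx":0,"ry":0,"rz":0.058,"grip":-1},{"dx":0.09,"dy":0.03,"dz":-0.3,"rx":0,"ry":0,"rz":0.087,"grip":-1},{"dx":0.12,"dy":0.04,"dz":-0.38,"rx":0,"ry":0,"rz":0.116,"grip":-1},{"dx":0.14,"dy":0.05,"dz":-0.4,"rx":0,"ry":0,"rz":0.145,"grip":-1}]'; python3 -m creep '[{"dx":0,"dy":0,"dz":-0.03,"rx":0,"ry":0,"rz":0.029,"grip":-0.3},{"dx":0,"dy":0,"dz":-0.07,"rx":0,"ry":0,"rz":0.058,"grip":-0.3},{"dx":0,"dy":0,"dz":-0.07,"rx":0,"ry":0,"rz":0.071,"grip":-0.3},{"dx":0,"dy":0,"dz":-0.07,"rx":0,"ry":0,"rz":0.071,"grip":-0.3},{"dx":0,"dy":0,"dz":-0.07,"rx":0,"ry":0,"rz":0.071,"grip":-0.3}]'; python3 - <<'E'
from h import *
s=ctrl.read_state();print(s['clock'],s['eef_pos'],s['tool_rot'])
snap("wrist","w3")
E
```

```text
clock: 2.75
eef_pos: [604.5, -10.4, 283.7]
tool_rot: [-3.139, 0.004, 0.917]
force: [0.2, 0.3, 0.2]
width: 85.5
gripper_force: 0.0
clock: 3.38
eef_pos: [605.5, -8.6, 258.7]
tool_rot: [3.141, 0.001, 1.358]
force: [-0.4, -0.5, -0.2]
width: 55.3
gripper_force: 0.0
3.375 [605.50787421  -8.60249029 258.68125972] [3.14120272e+00 6.06960171e-04 1.35809218e+00]
```

View pics/w3.png

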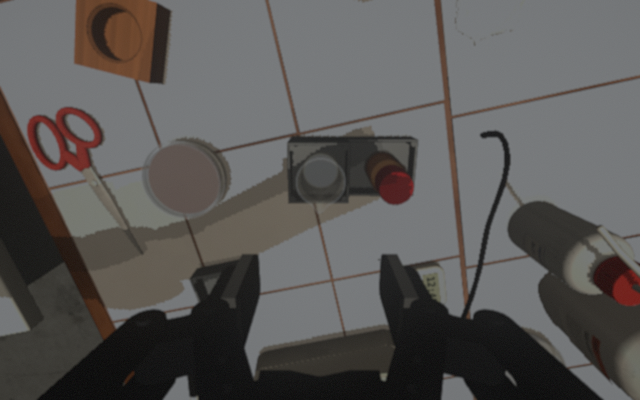

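The stack sits at (350,170), its sides parallel to the image axes, beaker (321,180), bottle cap (396,186). Enlarging it.

```bash
python3 - <<'E'
import cv2
im=cv2.imread("pics/w3.png");cv2.imwrite("pics/m3.png",cv2.convertScaleAbs(cv2.resize(im[120:220,275:435],None,fx=5,fy=5,interpolation=2),alpha=1.7))
E
```

```text
(no output)
```

View pics/m3.png

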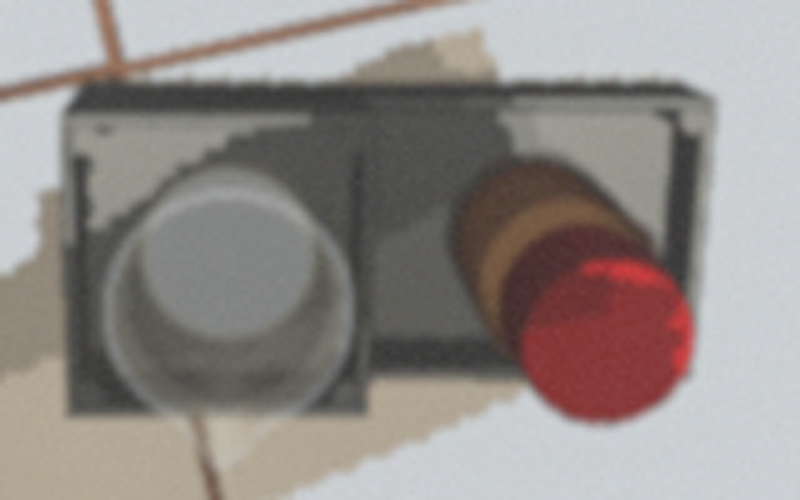

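```bash
python3 - <<'E'
from h import *
import pickle
c=pickle.load(open("pics/w3.pkl","rb"))
f=lambda L:[(275+(x+.5)/5-.5,120+(y+.5)/5-.5) for x,y in L]
print("beaker L,R,ctr",ray(c,f([(105,312),(355,312),(230,312)]),96).round(1).tolist())
print("cap c,l,r",ray(c,f([(608,340),(522,340),(694,340)]),102).round(1).tolist())
print("small",*rect(ray(c,f([(66,108),(366,108),(366,411),(69,411)]),63)))
r=ray(c,f([(712,100),(697,378)]),35).round(1);print(r.tolist(),r.mean(0))
E
```

```text
beaker L,R,ctr [[584.7, -4.4, 96.0], [630.2, -14.3, 96.0], [607.5, -9.3, 96.0]]
cap c,l,r [[674.4, -27.7, 102.0], [659.0, -24.4, 102.0], [689.9, -31.1, 102.0]]
small ctr [605.4, -7.1] sides [59.6, 63.3, 62.4, 63.2] ang [np.float64(-12.2), np.float64(-100.8), np.float64(167.7), np.float64(76.7)]
[[715.7, -0.7, 35.0], [704.6, -62.1, 35.0]] [710.15 -31.4   35.  ]
```

```bash
python3 -m creep '[{"dx":0.004,"dy":-0.001,"dz":-0.13,"rx":0,"ry":0,"rz":0,"grip":-0.3},{"dx":0.004,"dy":-0.001,"dz":-0.26,"rx":0,"ry":0,"rz":0,"grip":-0.3},{"dx":0.004,"dy":-0.001,"dz":-0.36,"rx":0,"ry":0,"rz":0,"grip":-0.3},{"dx":0.004,"dy":-0.001,"dz":-0.44,"rx":0,"ry":0,"rz":0,"grip":-0.3},{"dx":0.004,"dy":-0.001,"dz":-0.476,"rx":0,"ry":0,"rz":0,"grip":-0.3}]';python3 -m creep '[{"dx":0,"dy":0,"dz":0,"rx":0,"ry":0,"rz":0,"grip":-0.3},{"dx":0,"dy":0,"dz":0,"rx":0,"ry":0,"rz":0,"grip":0.2},{"dx":0,"dy":0,"dz":0,"rx":0,"ry":0,"rz":0,"grip":0.2},{"dx":0,"dy":0,"dz":0,"rx":0,"ry":0,"rz":0,"grip":0.2},{"dx":0,"dy":0,"dz":0,"rx":0,"ry":0,"rz":0,"grip":0.2}]'
```

```text
clock: 4.05
eef_pos: [606.1, -7.7, 66.6]
tool_rot: [-3.139, 0.001, 1.361]
force: [-0.8, 0.2, 0.7]
width: 55.3
gripper_force: 0.0
clock: 4.68
eef_pos: [608.0, -7.2, 69.6]
tool_rot: [3.139, -0.001, 1.362]
force: [-1.5, 0.4, 6.8]
width: 43.4
gripper_force: 61.2
```

```bash
python3 -m creep '[{"dx":0,"dy":0,"dz":0.03,"rx":0,"ry":0,"rz":0,"grip":0.2},{"dx":0,"dy":0,"dz":0.1,"rx":0,"ry":0,"rz":0,"grip":0.2},{"dx":0,"dy":0,"dz":0.2,"rx":0,"ry":0,"rz":0,"grip":0.2},{"dx":0,"dy":0,"dz":0.3,"rx":0,"ry":0,"rz":0,"grip":0.2},{"dx":0,"dy":0,"dz":0.36,"rx":0,"ry":0,"rz":0,"grip":0.2}]';python3 -m creep '[{"dx":-0.005,"dy":-0.06,"dz":0,"rx":0,"ry":0,"rz":0,"grip":0.2},{"dx":-0.015,"dy":-0.18,"dz":0,"rx":0,"ry":0,"rz":0,"grip":0.2},{"dx":-0.025,"dy":-0.3,"dz":0,"rx":0,"ry":0,"rz":0,"grip":0.2},{"dx":-0.035,"dy":-0.42,"dz":0,"rx":0,"ry":0,"rz":0,"grip":0.2},{"dx":-0.04,"dy":-0.5,"dz":0,"rx":0,"ry":0,"rz":0,"grip":0.2}]'; python3 - <<'E'
from h import *
s=ctrl.read_state();print(s['clock'],s['eef_pos'],s['tool_rot'],s['width'])
snap("wrist","w4");snap("side","s4")
E
```

```text
clock: 5.3
eef_pos: [607.6, -7.4, 215.0]
tool_rot: [3.139, -0.001, 1.362]
force: [0.7, 0.3, -0.0]
width: 43.4
gripper_force: 61.0
clock: 5.92
eef_pos: [589.9, -210.7, 212.6]
tool_rot: [-3.141, 0.001, 1.359]
force: [0.4, 0.9, 0.8]
width: 43.3
gripper_force: 61.0
5.925 [ 589.92169568 -210.67059123  212.64719368] [-3.14145146e+00  1.36688990e-03  1.35889608e+00] 43.31445708732204
```

View pics/w4.png

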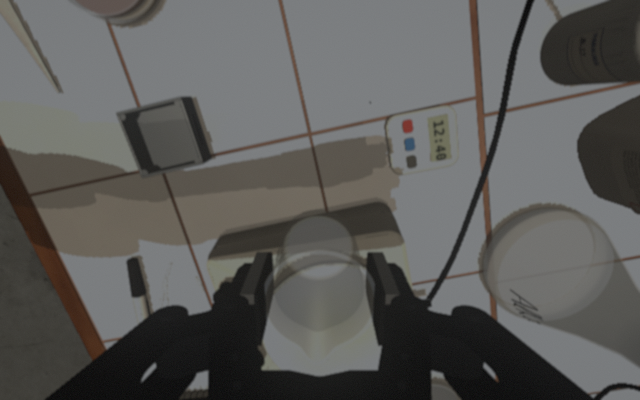

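The held beaker is upright at (320,280); the small base shows at (165,135) and the timer at (425,140), both clear. Moving over the plate.

```bash
python3 -m creep '[{"dx":-0.005,"dy":-0.1,"dz":0,"rx":0,"ry":0,"rz":0,"grip":0.2},{"dx":-0.015,"dy":-0.2,"dz":0,"rx":0,"ry":0,"rz":0,"grip":0.2},{"dx":-0.025,"dy":-0.28,"dz":0,"rx":0,"ry":0,"rz":0,"grip":0.2},{"dx":-0.025,"dy":-0.3,"dz":0,"rx":0,"ry":0,"rz":0,"grip":0.2},{"dx":-0.025,"dy":-0.3,"dz":-0.1,"rx":0,"ry":0,"rz":0,"grip":0.2}]'; python3 - <<'E'
from h import *
s=ctrl.read_state();print(s['clock'],s['eef_pos'],s['tool_rot'],s['width'])
a=snap("scene","c5")[1][120:240,340:500];b=snap("side","s5")[1][100:220,270:430]
cv2.imwrite("pics/m5.png",np.vstack([cv2.resize(q,None,fx=2.5*1,fy=2.5,interpolation=2) for q in(a,b)]))
E
```

```text
clock: 6.65
eef_pos: [584.0, -327.2, 175.2]
tool_rot: [3.134, 0.0, 1.362]
force: [0.8, -0.0, -1.2]
width: 43.4
gripper_force: 61.0
6.65 [ 584.02372859 -327.15737665  175.24956719] [3.13375880e+00 4.62888357e-04 1.36171427e+00] 43.4192690100497
```

View pics/m5.png

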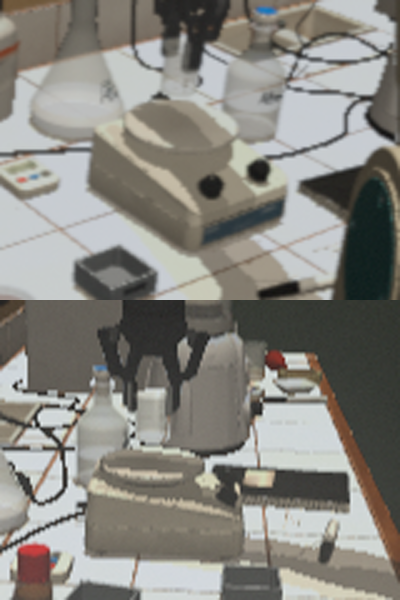

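Both views show the beaker hanging upright above the plate; plate-top ellipse centre about (413,169) in scene and (331,164) in side.

```bash
python3 - <<'E'
from h import *
print(ray(get_calibration("scene"),[(413,169)],104),ray(get_calibration("side"),[(331,164)],104))
for n in("scene","side"): print(proj(get_calibration(n),[(579,-333,104)]))
E
python3 -m creep '[{"dx":-0.005,"dy":-0.006,"dz":-0.03,"rx":0,"ry":0,"rz":0,"grip":0.2},{"dx":-0.007,"dy":-0.009,"dz":-0.06,"rx":0,"ry":0,"rz":0,"grip":0.2},{"dx":-0.007,"dy":-0.009,"dz":-0.075,"rx":0,"ry":0,"rz":0,"grip":0.2},{"dx":-0.007,"dy":-0.009,"dz":-0.085,"rx":0,"ry":0,"rz":0,"grip":0.2},{"dx":-0.007,"dy":-0.009,"dz":-0.085,"rx":0,"ry":0,"rz":0,"grip":0.2}]'
```

```text
[[ 571.60676706 -333.6267516   104.        ]] [[ 575.71099197 -326.48287234  104.        ]]
[[411.16985589 168.12334693]]
[[330.12059582 163.36220327]]
clock: 7.38
eef_pos: [578.1, -330.9, 138.1]
tool_rot: [-3.141, -0.0, 1.362]
force: [0.8, 0.3, 0.1]
width: 43.2
gripper_force: 61.1
```

```bash
python3 -m creep '[{"dx":0,"dy":0,"dz":-0.002,"rx":0,"ry":0,"rz":0,"grip":0.2},{"dx":0,"dy":0,"dz":-0.003,"rx":0,"ry":0,"rz":0,"grip":0.2},{"dx":0,"dy":0,"dz":-0.004,"rx":0,"ry":0,"rz":0,"grip":0.2},{"dx":0,"dy":0,"dz":-0.005,"rx":0,"ry":0,"rz":0,"grip":0.2},{"dx":0,"dy":0,"dz":-0.005,"rx":0,"ry":0,"rz":0,"grip":0.2}]'
```

```text
clock: 8.0
eef_pos: [578.1, -331.0, 136.2]
tool_rot: [-3.142, -0.0, 1.362]
force: [0.2, -0.6, -0.3]
width: 43.3
gripper_force: 61.1
```

```bash
python3 -m creep '[{"dx":0,"dy":0,"dz":-0.002,"rx":0,"ry":0,"rz":0,"grip":0.2},{"dx":0,"dy":0,"dz":-0.003,"rx":0,"ry":0,"rz":0,"grip":0.2},{"dx":0,"dy":0,"dz":-0.004,"rx":0,"ry":0,"rz":0,"grip":0.2},{"dx":0,"dy":0,"dz":-0.005,"rx":0,"ry":0,"rz":0,"grip":0.2},{"dx":0,"dy":0,"dz":-0.005,"rx":0,"ry":0,"rz":0,"grip":0.2}]'
```

```text
clock: 8.62
eef_pos: [578.2, -331.1, 135.8]
tool_rot: [3.141, 0.001, 1.362]
force: [-2.6, 0.6, 9.6]
width: 43.3
gripper_force: 61.7
```

```bash
python3 -m creep '[{"dx":0,"dy":0,"dz":0.001,"rx":0,"ry":0,"rz":0,"grip":-0.3},{"dx":0,"dy":0,"dz":0.001,"rx":0,"ry":0,"rz":0,"grip":-0.5},{"dx":0,"dy":0,"dz":0.03,"rx":0,"ry":0,"rz":0,"grip":-0.5},{"dx":0,"dy":0,"dz":0.1,"rx":0,"ry":0,"rz":0,"grip":-0.5},{"dx":0,"dy":0,"dz":0.24,"rx":0,"ry":0,"rz":0,"grip":-0.5}]';python3 -m creep '[{"dx":0.02,"dy":0.05,"dz":0.02,"rx":0,"ry":0,"rz":-0.028,"grip":-1},{"dx":0.06,"dy":0.19,"dz":0.02,"rx":0,"ry":0,"rz":-0.056,"grip":-1},{"dx":0.12,"dy":0.33,"dz":0.02,"rx":0,"ry":0,"rz":-0.084,"grip":-1},{"dx":0.18,"dy":0.47,"dz":0.02,"rx":0,"ry":0,"rz":-0.112,"grip":-1},{"dx":0.21,"dy":0.6,"dz":0.02,"rx":0,"ry":0,"rz":-0.14,"grip":-1}]'
```

```text
clock: 9.25
eef_pos: [576.7, -330.4, 229.5]
tool_rot: [-3.137, -0.001, 1.362]
force: [-0.6, 0.3, -0.7]
width: 64.3
gripper_force: 0.0
clock: 9.88
eef_pos: [663.4, -88.2, 238.9]
tool_rot: [-3.142, -0.002, 0.478]
force: [-0.2, -1.3, -0.3]
width: 85.5
gripper_force: 0.0
```

```bash
python3 -m creep '[{"dx":0.01,"dy":0.06,"dz":0,"rx":0,"ry":0,"rz":-0.028,"grip":-1},{"dx":0.026,"dy":0.13,"dz":0,"rx":0,"ry":0,"rz":-0.056,"grip":-1},{"dx":0.026,"dy":0.15,"dz":0,"rx":0,"ry":0,"rz":-0.084,"grip":-1},{"dx":0.026,"dy":0.15,"dz":0,"rx":0,"ry":0,"rz":-0.109,"grip":-1},{"dx":0.026,"dy":0.15,"dz":0,"rx":0,"ry":0,"rz":-0.109,"grip":-1}]'; python3 - <<'E'
from h import *
s=ctrl.read_state();print(s['clock'],s['eef_pos'],s['tool_rot'])
c,im=snap("wrist","w6");h=cv2.cvtColor(im,cv2.COLOR_BGR2HSV)
m=((h[...,1]>130)&(h[...,2]>45)&((h[...,0]<6)|(h[...,0]>174))).astype(np.uint8)*255
for t in cv2.findContours(m,0,1)[0]:
    if cv2.contourArea(t)>80:
        P=ray(c,t.reshape(-1,2),102)[:,:2].astype(np.float32);print(cv2.boundingRect(t),cv2.minEnclosingCircle(P))
E
```

```text
clock: 10.5
eef_pos: [672.7, -30.5, 238.8]
tool_rot: [3.142, -0.001, -0.2]
force: [0.1, 0.4, 0.6]
width: 85.5
gripper_force: 0.0
10.5 [672.71512078 -30.49564365 238.79514132] [ 3.14152972e+00 -6.94038908e-04 -2.00361931e-01]
(300, 170, 35, 35) ((675.81591796875, -29.618772506713867), 15.601578712463379)
```

View pics/w6.png

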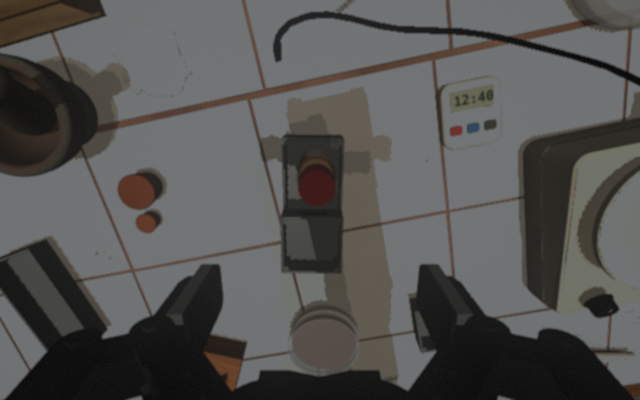

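The view shows the empty small tray at (312,240), bottle cap (317,187) centred, Petri dish and timer untouched. Going down to the bottle.

```bash
python3 -m creep '[{"dx":0.006,"dy":0.003,"dz":-0.13,"rx":0,"ry":0,"rz":-0.001,"grip":-1},{"dx":0.006,"dy":0.003,"dz":-0.26,"rx":0,"ry":0,"rz":-0.001,"grip":-1},{"dx":0.006,"dy":0.003,"dz":-0.36,"rx":0,"ry":0,"rz":-0.001,"grip":-1},{"dx":0.006,"dy":0.003,"dz":-0.45,"rx":0,"ry":0,"rz":-0.001,"grip":-1},{"dx":0.006,"dy":0.003,"dz":-0.492,"rx":0,"ry":0,"rz":-0.001,"grip":-1}]';python3 -m creep '[{"dx":0,"dy":0,"dz":0,"rx":0,"ry":0,"rz":0,"grip":0},{"dx":0,"dy":0,"dz":0,"rx":0,"ry":0,"rz":0,"grip":0.3},{"dx":0,"dy":0,"dz":0,"rx":0,"ry":0,"rz":0,"grip":0.3},{"dx":0,"dy":0,"dz":0,"rx":0,"ry":0,"rz":0,"grip":0.3},{"dx":0,"dy":0,"dz":0,"rx":0,"ry":0,"rz":0,"grip":0.3}]'
```

```text
clock: 11.18
eef_pos: [673.7, -29.9, 39.4]
tool_rot: [-3.142, 0.003, -0.207]
force: [0.2, 0.6, 1.2]
width: 85.5
gripper_force: 0.0
clock: 11.8
eef_pos: [676.3, -29.8, 43.5]
tool_rot: [-3.141, -0.003, -0.209]
force: [-0.7, 1.1, 6.5]
width: 36.5
gripper_force: 59.7
```

```bash
python3 -m creep '[{"dx":0,"dy":0,"dz":0.03,"rx":0,"ry":0,"rz":0,"grip":0.3},{"dx":0,"dy":0,"dz":0.1,"rx":0,"ry":0,"rz":0,"grip":0.3},{"dx":0,"dy":0,"dz":0.2,"rx":0,"ry":0,"rz":0,"grip":0.3},{"dx":0,"dy":0,"dz":0.3,"rx":0,"ry":0,"rz":0,"grip":0.3},{"dx":-0.03,"dy":0.03,"dz":0.39,"rx":0,"ry":0,"rz":0,"grip":0.3}]';python3 -m creep '[{"dx":-0.08,"dy":0.06,"dz":0,"rx":0,"ry":0,"rz":0,"grip":0.3},{"dx":-0.18,"dy":0.14,"dz":0,"rx":0,"ry":0,"rz":0,"grip":0.3},{"dx":-0.28,"dy":0.22,"dz":0,"rx":0,"ry":0,"rz":0,"grip":0.3},{"dx":-0.38,"dy":0.3,"dz":0,"rx":0,"ry":0,"rz":0,"grip":0.3},{"dx":-0.46,"dy":0.37,"dz":0,"rx":0,"ry":0,"rz":0,"grip":0.3}]'
```

```text
clock: 12.42
eef_pos: [663.5, -19.2, 199.7]
tool_rot: [3.141, -0.002, -0.211]
force: [-0.8, -0.2, -1.3]
width: 36.6
gripper_force: 60.0
clock: 13.05
eef_pos: [477.2, 131.4, 198.2]
tool_rot: [-3.141, -0.0, -0.208]
force: [0.7, -0.5, -1.0]
width: 36.2
gripper_force: 60.0
```

```bash
python3 -m creep '[{"dx":-0.05,"dy":0.05,"dz":0,"rx":0,"ry":0,"rz":0,"grip":0.3},{"dx":-0.093,"dy":0.079,"dz":0,"rx":0,"ry":0,"rz":0,"grip":0.3},{"dx":-0.093,"dy":0.079,"dz":0,"rx":0,"ry":0,"rz":0,"grip":0.3},{"dx":-0.093,"dy":0.079,"dz":0,"rx":0,"ry":0,"rz":0,"grip":0.3},{"dx":-0.093,"dy":0.079,"dz":0,"rx":0,"ry":0,"rz":0,"grip":0.3}]'; python3 - <<'E'
from h import *
s=ctrl.read_state();print(s['clock'],s['eef_pos'],s['tool_rot'])
c,im=snap("wrist","w7")
q=proj(c,[(439,163,32)])[0];print(q)
x,y=int(q[0])-80,int(q[1])-60
print(x,y);a=cv2.convertScaleAbs(cv2.resize(im[max(y,0):y+120,x:x+160],None,fx=5,fy=5,interpolation=2),alpha=1.7);print(a.shape)
cv2.imwrite("pics/m7.png",a)
E
```

```text
clock: 13.68
eef_pos: [442.7, 160.9, 197.5]
tool_rot: [3.141, -0.001, -0.211]
force: [-0.9, -0.6, -0.5]
width: 36.7
gripper_force: 60.0
13.675 [442.69477941 160.89158664 197.46637343] [ 3.14143335e+00 -7.95175419e-04 -2.11033680e-01]
[317.35595306 186.84974257]
237 126
(600, 800, 3)
```

View pics/m7.png

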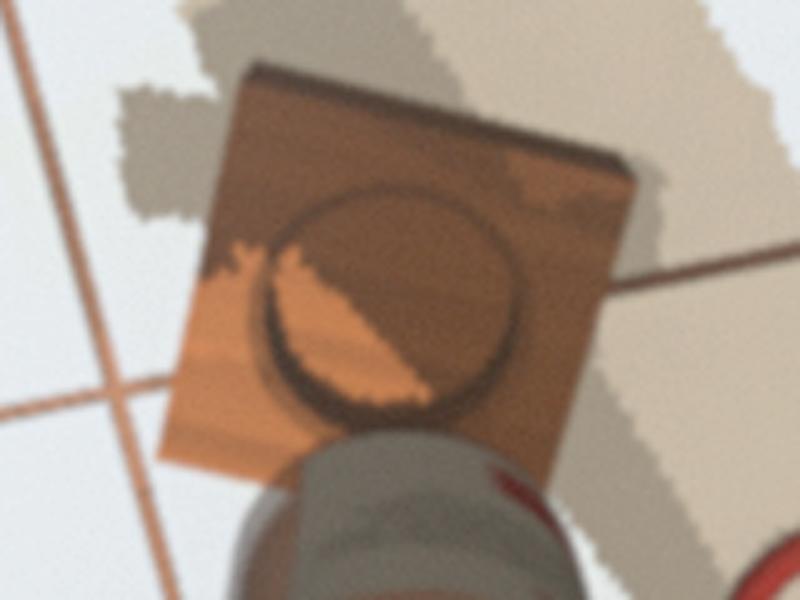

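```bash
python3 - <<'E'
from h import *
import pickle
c=pickle.load(open("pics/w7.pkl","rb"));f=lambda L:[(237+(x+.5)/5-.5,126+(y+.5)/5-.5) for x,y in L]
r=ray(c,f([(248,78),(635,180),(158,458),(258,313),(522,313),(390,185)]),32);print(r.round(1).tolist());print("corner ctr",(r[1]+r[2])/2,"hole lr",(r[3]+r[4])/2, np.linalg.norm(r[0]-r[1]),np.linalg.norm(r[0]-r[2]))
b=ray(c,f([(235,590),(585,590),(410,430)]),164);print("bottle",b.round(1).tolist(),(b[0]+b[1])/2)
print(c['world_from_camera'][:,3] if hasattr(c['world_from_camera'],'shape') else c['world_from_camera'])
E
```

```text
[[486.7, 181.5, 32.0], [453.6, 116.2, 32.0], [419.3, 216.1, 32.0], [443.5, 190.2, 32.0], [433.0, 141.4, 32.0], [462.1, 160.6, 32.0]]
corner ctr [436.40672776 166.17088286  32.        ] hole lr [438.25823831 165.82484916  32.        ] 73.19276201387356 75.78860612759048
bottle [[444.9, 180.5, 164.0], [436.6, 141.7, 164.0], [459.5, 157.1, 164.0]] [440.74382116 161.11835236 164.        ]
[519.10796516 143.80592478 338.94667918   1.        ]
```

Hole rim in the crop is centred at about (390,313), and the bottle's underside at about (410,590). The bottle must shift by about (-2.7,+4.4) mm.

```bash
python3 -m creep '[{"dx":-0.006,"dy":0.01,"dz":-0.05,"rx":0,"ry":0,"rz":0,"grip":0.3},{"dx":-0.0065,"dy":0.011,"dz":-0.15,"rx":0,"ry":0,"rz":0,"grip":0.3},{"dx":-0.0065,"dy":0.011,"dz":-0.25,"rx":0,"ry":0,"rz":0,"grip":0.3},{"dx":-0.0065,"dy":0.011,"dz":-0.3,"rx":0,"ry":0,"rz":0,"grip":0.3},{"dx":-0.0065,"dy":0.011,"dz":-0.3,"rx":0,"ry":0,"rz":0,"grip":0.3}]'
```

```text
clock: 14.35
eef_pos: [438.5, 165.3, 76.1]
tool_rot: [3.139, 0.003, -0.21]
force: [-0.4, -0.5, -0.5]
width: 36.6
gripper_force: 60.1
```

```bash
python3 -m creep '[{"dx":0,"dy":0,"dz":-0.01,"rx":0,"ry":0,"rz":0,"grip":0.3},{"dx":0,"dy":0,"dz":-0.025,"rx":0,"ry":0,"rz":0,"grip":0.3},{"dx":0,"dy":0,"dz":-0.04,"rx":0,"ry":0,"rz":0,"grip":0.3},{"dx":0,"dy":0,"dz":-0.055,"rx":0,"ry":0,"rz":0,"grip":0.3},{"dx":0,"dy":0,"dz":-0.07,"rx":0,"ry":0,"rz":0,"grip":0.3}]';python3 -m creep '[{"dx":0,"dy":0,"dz":-0.003,"rx":0,"ry":0,"rz":0,"grip":0.3},{"dx":0,"dy":0,"dz":-0.006,"rx":0,"ry":0,"rz":0,"grip":0.3},{"dx":0,"dy":0,"dz":-0.009,"rx":0,"ry":0,"rz":0,"grip":0.3},{"dx":0,"dy":0,"dz":-0.012,"rx":0,"ry":0,"rz":0,"grip":0.3},{"dx":0,"dy":0,"dz":-0.012,"rx":0,"ry":0,"rz":0,"grip":0.3}]'
```

```text
clock: 14.98
eef_pos: [439.1, 166.2, 49.1]
tool_rot: [-3.142, -0.0, -0.209]
force: [-0.2, 0.1, -1.8]
width: 36.7
gripper_force: 60.1
clock: 15.6
eef_pos: [439.1, 166.2, 44.6]
tool_rot: [3.142, 0.0, -0.209]
force: [0.2, -0.9, -1.5]
width: 36.6
gripper_force: 60.1
```

```bash
python3 -m creep '[{"dx":0,"dy":0,"dz":-0.003,"rx":0,"ry":0,"rz":0,"grip":0.3},{"dx":0,"dy":0,"dz":-0.005,"rx":0,"ry":0,"rz":0,"grip":0.3},{"dx":0,"dy":0,"dz":-0.007,"rx":0,"ry":0,"rz":0,"grip":0.3},{"dx":0,"dy":0,"dz":-0.008,"rx":0,"ry":0,"rz":0,"grip":0.3},{"dx":0,"dy":0,"dz":-0.008,"rx":0,"ry":0,"rz":0,"grip":0.3}]'
```

```text
clock: 16.23
eef_pos: [439.1, 166.2, 41.6]
tool_rot: [-3.142, -0.0, -0.209]
force: [-1.0, 0.4, 3.3]
width: 36.5
gripper_force: 60.5
```

```bash
python3 -m creep '[{"dx":0,"dy":0,"dz":0,"rx":0,"ry":0,"rz":0,"grip":-0.5},{"dx":0,"dy":0,"dz":0,"rx":0,"ry":0,"rz":0,"grip":-1},{"dx":0,"dy":0,"dz":0.1,"rx":0,"ry":0,"rz":0,"grip":-1},{"dx":0,"dy":0,"dz":0.25,"rx":0,"ry":0,"rz":0,"grip":-1},{"dx":0,"dy":0,"dz":0.4,"rx":0,"ry":0,"rz":0,"grip":-1}]';python3 -m creep '[{"dx":0.07,"dy":-0.07,"dz":0,"rx":0,"ry":0,"rz":0,"grip":-1},{"dx":0.17,"dy":-0.17,"dz":0,"rx":0,"ry":0,"rz":0,"grip":-1},{"dx":0.27,"dy":-0.28,"dz":0,"rx":0,"ry":0,"rz":0,"grip":-1},{"dx":0.37,"dy":-0.38,"dz":0,"rx":0,"ry":0,"rz":0,"grip":-1},{"dx":0.415,"dy":-0.436,"dz":0,"rx":0,"ry":0,"rz":0,"grip":-1}]';python3 - <<'E'
from h import *
s=ctrl.read_state();print(s['clock'],s['eef_pos'],s['tool_rot'])
c,im=snap("wrist","w8");snap("side","s8");snap("scene","c8")
# enlarged: stack region
q=proj(c,[(640,-17,50)])[0];print(q)
x,y=int(q[0])-80,max(int(q[1])-60,0);print(x,y)
a=im[y:y+120,x:x+160]
a=cv2.convertScaleAbs(cv2.resize(a,None,fx=5,fy=5,interpolation=2),alpha=1.9)
cv2.imwrite("pics/m8.png",a)
E
```

```text
clock: 16.85
eef_pos: [438.8, 166.0, 203.0]
tool_rot: [3.141, 0.001, -0.209]
force: [2.0, 0.3, 0.7]
width: 85.4
gripper_force: 0.0
clock: 17.48
eef_pos: [606.9, -11.7, 201.1]
tool_rot: [3.14, -0.001, -0.213]
force: [0.1, 0.5, 0.5]
width: 85.6
gripper_force: 0.0
17.475 [606.8550696  -11.6790454  201.11297003] [ 3.14038865e+00 -1.26080692e-03 -2.12523880e-01]
[316.41974385 149.39114883]
236 89
```

```bash
python3 - <<'E'
import cv2,numpy as np
a=cv2.imread("pics/w8.png")[80:230,266:366];b=cv2.imread("pics/w4.png")[85:185,110:220]
A=np.zeros((600,800,3),np.uint8);A[:,:400]=cv2.resize(a,None,fx=4,fy=4,interpolation=2);A[:360,400:796]=cv2.resize(b,None,fx=3.6,fy=3.6,interpolation=2)
cv2.imwrite("pics/m9.png",cv2.convertScaleAbs(A,alpha=1.8))
E
```

```text
(no output)
```

View pics/m9.png

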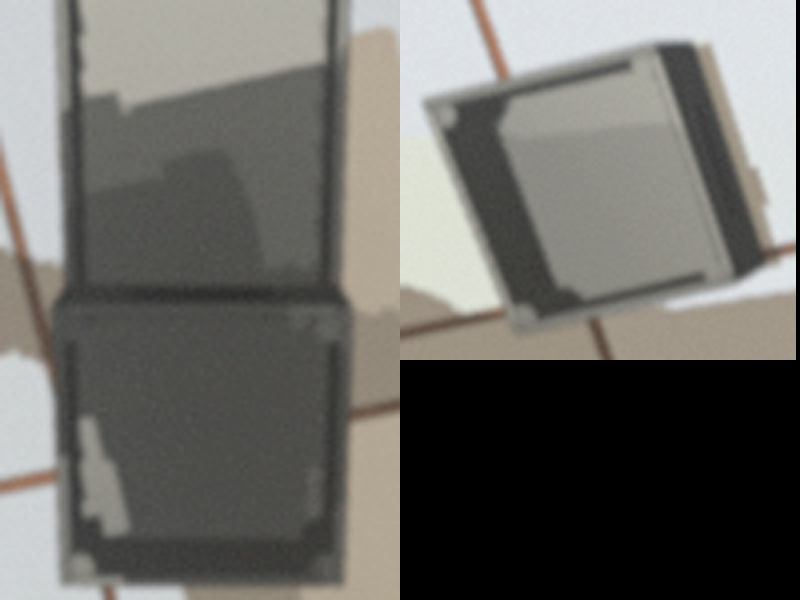

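Left: small tray rim corners (57,302),(350,302),(343,585),(62,585). Right: small base rim corners (425,102),(660,42),(738,277),(510,330).

```bash
python3 - <<'E'
from h import *
import pickle
f=lambda L,ox,x0,y0,k:[(x0+(x-ox+.5)/k-.5,y0+(y+.5)/k-.5) for x,y in L]
L=lambda n:pickle.load(open(f"pics/{n}.pkl","rb"))
print("small",*rect(ray(L("w8"),f([(57,302),(350,302),(343,585),(62,585)],0,266,80,4),63)))
print("sbase",*rect(ray(L("w4"),f([(425,102),(660,42),(738,277),(510,330)],400,110,85,3.6),35)))
s=ctrl.read_state();print(s['eef_pos'],s['tool_rot'])
E
```

```text
small ctr [606.3, -9.7] sides [61.1, 63.4, 62.6, 63.4] ang [np.float64(-102.2), np.float64(168.1), np.float64(77.8), np.float64(-13.2)]
sbase ctr [453.4, -141.8] sides [63.3, 61.1, 64.6, 60.7] ang [np.float64(1.1), np.float64(-89.6), np.float64(-179.3), np.float64(89.2)]
[605.31503814 -10.09903859 200.80949415] [ 3.14077388e+00  4.38112709e-04 -2.12274092e-01]
```

```bash
python3 -m creep '[{"dx":0.0025,"dy":0.001,"dz":-0.1,"rx":0,"ry":0,"rz":-0.001,"grip":-1},{"dx":0.0025,"dy":0.001,"dz":-0.22,"rx":0,"ry":0,"rz":-0.001,"grip":-1},{"dx":0.0025,"dy":0.001,"dz":-0.34,"rx":0,"ry":0,"rz":-0.001,"grip":-1},{"dx":0.0025,"dy":0.001,"dz":-0.4,"rx":0,"ry":0,"rz":-0.001,"grip":-1},{"dx":0.0025,"dy":0.001,"dz":-0.41,"rx":0,"ry":0,"rz":-0.001,"grip":-1}]';python3 -m creep '[{"dx":0,"dy":0,"dz":0,"rx":0,"ry":0,"rz":0,"grip":-0.6},{"dx":0,"dy":0,"dz":0,"rx":0,"ry":0,"rz":0,"grip":-0.3},{"dx":0,"dy":0,"dz":0,"rx":0,"ry":0,"rz":0,"grip":-0.2},{"dx":0,"dy":0,"dz":0,"rx":0,"ry":0,"rz":0,"grip":-0.2},{"dx":0,"dy":0,"dz":0,"rx":0,"ry":0,"rz":0,"grip":-0.2}]'
```

```text
clock: 18.25
eef_pos: [603.9, -6.2, 35.7]
tool_rot: [3.141, 0.004, -0.214]
force: [-0.6, -0.0, -0.0]
width: 85.2
gripper_force: 0.0
clock: 18.88
eef_pos: [607.2, -7.5, 39.0]
tool_rot: [-3.141, -0.002, -0.215]
force: [-1.3, 0.4, 6.0]
width: 62.6
gripper_force: 65.9
```

```bash
python3 -m creep '[{"dx":0,"dy":0,"dz":0.02,"rx":0,"ry":0,"rz":0,"grip":-0.2},{"dx":0,"dy":0,"dz":0.05,"rx":0,"ry":0,"rz":0,"grip":-0.2},{"dx":0,"dy":0,"dz":0.12,"rx":0,"ry":0,"rz":0,"grip":-0.2},{"dx":0,"dy":0,"dz":0.2,"rx":0,"ry":0,"rz":0,"grip":-0.2},{"dx":0,"dy":0,"dz":0.25,"rx":0,"ry":0,"rz":0,"grip":-0.2}]';python3 -m creep '[{"dx":-0.06,"dy":-0.05,"dz":0,"rx":0,"ry":0,"rz":0.02,"grip":-0.2},{"dx":-0.16,"dy":-0.14,"dz":0,"rx":0,"ry":0,"rz":0.0358,"grip":-0.2},{"dx":-0.26,"dy":-0.23,"dz":0,"rx":0,"ry":0,"rz":0.0358,"grip":-0.2},{"dx":-0.35,"dy":-0.3,"dz":0,"rx":0,"ry":0,"rz":0.0358,"grip":-0.2},{"dx":-0.384,"dy":-0.334,"dz":0,"rx":0,"ry":0,"rz":0.0358,"grip":-0.2}]';python3 - <<'E'
from h import *
s=ctrl.read_state();print(s['clock'],s['eef_pos'],s['tool_rot'])
snap("wrist","w9");snap("side","s9");snap("scene","c9")
E
```

```text
clock: 19.5
eef_pos: [606.8, -7.9, 139.8]
tool_rot: [-3.141, -0.002, -0.216]
force: [-0.2, 0.0, -0.3]
width: 62.7
gripper_force: 65.6
clock: 20.12
eef_pos: [450.1, -143.3, 138.1]
tool_rot: [3.141, 0.001, 0.007]
force: [0.3, -0.1, -1.3]
width: 62.8
gripper_force: 65.5
20.125 [ 450.13632801 -143.2898525   138.10894606] [3.14080427e+00 1.00199357e-03 6.52490538e-03]
```

```bash
python3 -m creep '[{"dx":0.005,"dy":0.003,"dz":0,"rx":0,"ry":0,"rz":0,"grip":-0.2},{"dx":0.009,"dy":0.005,"dz":-0.05,"rx":0,"ry":0,"rz":0,"grip":-0.2},{"dx":0.009,"dy":0.005,"dz":-0.12,"rx":0,"ry":0,"rz":0,"grip":-0.2},{"dx":0.009,"dy":0.005,"dz":-0.19,"rx":0,"ry":0,"rz":0,"grip":-0.2},{"dx":0.009,"dy":0.005,"dz":-0.2,"rx":0,"ry":0,"rz":0,"grip":-0.2}]';python3 -m creep '[{"dx":0,"dy":0,"dz":0,"rx":0,"ry":0,"rz":0,"grip":-0.2},{"dx":0,"dy":0,"dz":-0.003,"rx":0,"ry":0,"rz":0,"grip":-0.2},{"dx":0,"dy":0,"dz":-0.005,"rx":0,"ry":0,"rz":0,"grip":-0.2},{"dx":0,"dy":0,"dz":-0.008,"rx":0,"ry":0,"rz":0,"grip":-0.2},{"dx":0,"dy":0,"dz":-0.008,"rx":0,"ry":0,"rz":0,"grip":-0.2}]'
```

```text
clock: 20.9
eef_pos: [456.3, -137.7, 55.9]
tool_rot: [-3.14, 0.002, 0.012]
force: [-0.7, -0.7, -0.7]
width: 62.4
gripper_force: 65.8
clock: 21.52
eef_pos: [456.1, -139.5, 54.4]
tool_rot: [3.142, -0.0, 0.009]
force: [0.2, -0.2, -0.4]
width: 63.0
gripper_force: 65.8
```

```bash
python3 -m creep '[{"dx":-0.006,"dy":-0.004,"dz":0,"rx":0,"ry":0,"rz":0,"grip":-0.2},{"dx":-0.006,"dy":-0.004,"dz":-0.01,"rx":0,"ry":0,"rz":0,"grip":-0.2},{"dx":-0.006,"dy":-0.004,"dz":-0.016,"rx":0,"ry":0,"rz":0,"grip":-0.2},{"dx":-0.006,"dy":-0.004,"dz":-0.022,"rx":0,"ry":0,"rz":0,"grip":-0.2},{"dx":-0.006,"dy":-0.004,"dz":-0.025,"rx":0,"ry":0,"rz":0,"grip":-0.2}]';python3 -m creep '[{"dx":0,"dy":0,"dz":-0.003,"rx":0,"ry":0,"rz":0,"grip":-0.2},{"dx":0,"dy":0,"dz":-0.006,"rx":0,"ry":0,"rz":0,"grip":-0.2},{"dx":0,"dy":0,"dz":-0.008,"rx":0,"ry":0,"rz":0,"grip":-0.2},{"dx":0,"dy":0,"dz":-0.01,"rx":0,"ry":0,"rz":0,"grip":-0.2},{"dx":0,"dy":0,"dz":-0.01,"rx":0,"ry":0,"rz":0,"grip":-0.2}]'
```

```text
clock: 22.15
eef_pos: [453.6, -140.9, 44.0]
tool_rot: [-3.141, 0.0, 0.01]
force: [0.1, 0.0, -0.1]
width: 62.8
gripper_force: 65.8
clock: 22.78
eef_pos: [453.7, -141.0, 40.2]
tool_rot: [-3.142, 0.0, 0.01]
force: [-0.3, 0.4, -0.7]
width: 63.1
gripper_force: 65.8
```

Feet are inside the rim with no resistance. Last millimetres.

```bash
python3 -m creep '[{"dx":0,"dy":0,"dz":-0.002,"rx":0,"ry":0,"rz":0,"grip":-0.2},{"dx":0,"dy":0,"dz":-0.004,"rx":0,"ry":0,"rz":0,"grip":-0.2},{"dx":0,"dy":0,"dz":-0.005,"rx":0,"ry":0,"rz":0,"grip":-0.2},{"dx":0,"dy":0,"dz":-0.006,"rx":0,"ry":0,"rz":0,"grip":-0.2},{"dx":0,"dy":0,"dz":-0.006,"rx":0,"ry":0,"rz":0,"grip":-0.2}]'
```

```text
clock: 23.4
eef_pos: [453.7, -141.0, 39.0]
tool_rot: [3.141, -0.001, 0.01]
force: [-2.7, 0.6, 13.9]
width: 62.6
gripper_force: 67.7
```

```bash
python3 -m creep '[{"dx":0,"dy":0,"dz":0.001,"rx":0,"ry":0,"rz":0,"grip":-0.7},{"dx":0,"dy":0,"dz":0.001,"rx":0,"ry":0,"rz":0,"grip":-1},{"dx":0,"dy":0,"dz":0.12,"rx":0,"ry":0,"rz":0,"grip":-1},{"dx":0,"dy":0,"dz":0.27,"rx":0,"ry":0,"rz":0,"grip":-1},{"dx":0.05,"dy":0.03,"dz":0.4,"rx":0,"ry":0,"rz":0,"grip":-1}]';python3 -m creep '[{"dx":0.1,"dy":0.07,"dz":0,"rx":0,"ry":0,"rz":-0.02,"grip":-1},{"dx":0.22,"dy":0.14,"dz":0,"rx":0,"ry":0,"rz":-0.0358,"grip":-1},{"dx":0.32,"dy":0.21,"dz":0,"rx":0,"ry":0,"rz":-0.0358,"grip":-1},{"dx":0.422,"dy":0.281,"dz":0,"rx":0,"ry":0,"rz":-0.0358,"grip":-1},{"dx":0.422,"dy":0.281,"dz":0,"rx":0,"ry":0,"rz":-0.0358,"grip":-1}]';python3 - <<'E'
from h import *
s=ctrl.read_state();print(s['clock'],s['eef_pos'],s['tool_rot'])
c,im=snap("wrist","wa");snap("side","sa");snap("scene","ca")
for o in (-15,0,15):  # lines along the tray axis, z=35
    d=np.array([.977,-.213]);n=np.array([.213,.977]);t=np.arange(-90,91,1.5)
    P=np.c_[(np.array([642.5,-16.5])+t[:,None]*d+o*n),np.full(len(t),35.)]
    q=np.round(proj(c,P)).astype(int);v=im[q[:,1].clip(0,399),q[:,0]].max(1).astype(int)
    print(o,v[:20].tolist(),v[-24:].tolist(),q[[0,-1]].tolist())
E
```

```text
clock: 24.02
eef_pos: [472.3, -129.9, 199.4]
tool_rot: [3.141, 0.002, 0.007]
force: [1.3, 0.3, -1.4]
width: 85.0
gripper_force: 0.0
clock: 24.65
eef_pos: [644.8, -12.1, 196.8]
tool_rot: [-3.139, -0.001, -0.21]
force: [-1.3, -0.1, -1.5]
width: 85.3
gripper_force: 0.0
24.65 [644.81749055 -12.08763351 196.78567337] [-3.13889757e+00 -7.15505739e-04 -2.09877653e-01]
-15 [79, 80, 80, 81, 82, 80, 79, 80, 79, 81, 81, 80, 79, 77, 54, 45, 38, 32, 34, 35] [56, 56, 58, 56, 56, 57, 56, 55, 52, 49, 76, 93, 101, 101, 101, 100, 104, 108, 117, 117, 118, 117, 118, 118] [[338, 271], [343, 83]]
0 [114, 110, 107, 100, 96, 91, 87, 84, 81, 79, 79, 80, 79, 78, 55, 45, 40, 35, 35, 32] [47, 46, 49, 53, 55, 55, 57, 55, 49, 49, 67, 99, 102, 101, 104, 116, 117, 117, 117, 118, 116, 117, 117, 118] [[324, 271], [325, 82]]
15 [115, 116, 115, 115, 116, 115, 115, 115, 116, 116, 116, 118, 116, 113, 86, 73, 56, 33, 37, 37] [53, 53, 56, 56, 56, 57, 58, 53, 52, 51, 68, 98, 103, 113, 118, 118, 117, 117, 117, 118, 118, 117, 117, 117] [[309, 271], [308, 82]]
```

```bash
python3 - <<'E'
from h import *
import pickle
c=pickle.load(open("pics/w2.pkl","rb"));im=cv2.GaussianBlur(cv2.imread("pics/w2.png"),(3,3),0).max(2).astype(np.float32)
a=np.radians(8.8);d=np.array([np.cos(a),np.sin(a)]);n=np.array([-d[1],d[0]]);C=np.array([580.5,327.8])
def edge(o,u,v,lo,hi):
    t=np.arange(lo,hi,.5);P=np.c_[C+o*u+t[:,None]*v,np.full(len(t),35.)];q=proj(c,P).astype(np.float32)
    p=cv2.remap(im,q[None,:,0],q[None,:,1],1)[0]; g=np.gradient(p); i=np.abs(g).argmax(); return round(float(t[i]),1)
for nm,u,v,lo,hi,os in(("+x",n,d,60,82,(-20,-10,0,10,20)),("-x",n,d,-82,-60,(-20,-10,0,10,20)),("+y",d,n,25,42,(-60,-40,-20,0,20,40,60))):
    print(nm,[edge(o,u,v,lo,hi) for o in os])
E
```

```text
+x [68.5, 68.5, 69.0, 68.5, 67.5]
-x [-68.5, -68.0, -68.0, -68.0, -68.0]
+y [31.5, 31.0, 30.0, 31.0, 31.0, 32.0, 32.0]
```

```bash
python3 -c "
from h import *
print(ray(get_calibration('scene'),[(208,215),(224,165)],[0,120]).round(),ray(get_calibration('side'),[(202,300),(203,210)],[0,140]).round())"
python3 -m creep '[{"dx":-0.04,"dy":0.1,"dz":0.05,"rx":0,"ry":0,"rz":0.01,"grip":-1},{"dx":-0.08,"dy":0.24,"dz":0.1,"rx":0,"ry":0,"rz":0.03,"grip":-1},{"dx":-0.12,"dy":0.38,"dz":0.1,"rx":0,"ry":0,"rz":0.05,"grip":-1},{"dx":-0.16,"dy":0.52,"dz":0.1,"rx":0,"ry":0,"rz":0.0573,"grip":-1},{"dx":-0.2,"dy":0.66,"dz":0.1,"rx":0,"ry":0,"rz":0.0573,"grip":-1}]'
```

```text
[[799. 233.   0.]
 [849. 153. 120.]] [[781. 256.   0.]
 [806. 147. 140.]]
clock: 25.42
eef_pos: [561.7, 246.9, 238.2]
tool_rot: [3.141, -0.0, 0.142]
force: [0.5, 0.2, -0.6]
width: 85.5
gripper_force: 0.0
```

```bash
python3 -m creep '[{"dx":-0.04,"dy":0.1,"dz":-0.02,"rx":0,"ry":0,"rz":0.001,"grip":-1},{"dx":-0.042,"dy":0.18,"dz":-0.045,"rx":0,"ry":0,"rz":0.001,"grip":-1},{"dx":-0.042,"dy":0.188,"dz":-0.045,"rx":0,"ry":0,"rz":0.001,"grip":-1},{"dx":-0.042,"dy":0.188,"dz":-0.045,"rx":0,"ry":0,"rz":0.001,"grip":-1},{"dx":-0.042,"dy":0.188,"dz":-0.045,"rx":0,"ry":0,"rz":0.001,"grip":-1}]'; cat > lb.py <<'E'
from h import *
s=ctrl.read_state();print(s['clock'],s['eef_pos'],s['tool_rot'])
c,im0=snap("wrist","wb");im=cv2.GaussianBlur(im0,(3,3),0).max(2).astype(np.float32)
a=np.radians(8.8);d=np.array([np.cos(a),np.sin(a)]);n=np.array([-d[1],d[0]]);C=np.array([580.8,330.])
def edge(o,u,v,lo,hi):
    t=np.arange(lo,hi,.5);P=np.c_[C+o*u+t[:,None]*v,np.full(len(t),35.)];q=proj(c,P).astype(np.float32)
    p=cv2.remap(im,q[None,:,0],q[None,:,1],1)[0]; g=np.gradient(p); i=np.abs(g).argmax(); return round(float(t[i]),1)
for nm,u,v,lo,hi,os in(("+x",n,d,55,85,(-20,-10,0,10,20)),("-x",n,d,-85,-60,(-20,-10,0,10,20)),("+y",d,n,25,45,(-60,-40,-20,0,20,40,60)),("-y",d,n,-45,-25,(-60,-40,-20,0,20,40,60))):
    print(nm,[edge(o,u,v,lo,hi) for o in os])
q=proj(c,[(580.8,330,35)])[0];print(q);x,y=int(q[0])-100,max(int(q[1])-75,0);print(x,y)
cv2.imwrite("pics/mb.png",cv2.convertScaleAbs(cv2.resize(im0[y:y+150,x:x+200],None,fx=4,fy=4,interpolation=2),alpha=1.7))
E
python3 lb.py
```

```text
clock: 26.05
eef_pos: [546.6, 320.2, 220.3]
tool_rot: [3.14, -0.001, 0.148]
force: [0.4, -0.4, 0.5]
width: 85.6
gripper_force: 0.0
26.05 [546.61615369 320.15827149 220.27383604] [ 3.14036336e+00 -5.82668498e-04  1.47813956e-01]
+x [64.0, 64.0, 64.0, 63.5, 63.5]
-x [-70.0, -70.0, -69.0, -68.0, -68.0]
+y [31.0, 31.0, 31.5, 26.0, 26.5, 30.0, 33.0]
-y [-32.0, -31.5, -31.5, -31.5, -31.0, -26.5, -31.5]
[313.34662538 141.81584399]
213 66
```

```bash
python3 - <<'E'
from h import *
import pickle
c=pickle.load(open("pics/wb.pkl","rb"));im=cv2.imread("pics/wb.png").max(2).astype(np.float32)
a=np.radians(8.8);d=np.array([np.cos(a),np.sin(a)]);n=np.array([-d[1],d[0]]);C=np.array([580.8,330.])
def pr(o,u,v,lo,hi):
    t=np.arange(lo,hi,1.);P=np.c_[C+o*u+t[:,None]*v,np.full(len(t),35.)];q=proj(c,P).astype(np.float32)
    return cv2.remap(im,q[None,:,0],q[None,:,1],1)[0].astype(int).tolist()
for o in(-15,0,15): print("+x",pr(o,n,d,58,82))
for o in(-15,0,15): print("-x",pr(o,n,d,-80,-56))
for o in(-50,20,50): print("+y",pr(o,d,n,22,42));print("-y",pr(o,d,n,-42,-22))
E
```

```text
+x [112, 112, 112, 112, 113, 107, 88, 65, 75, 91, 101, 120, 132, 134, 133, 134, 133, 133, 133, 133, 132, 133, 133, 133]
+x [112, 112, 113, 113, 113, 105, 82, 64, 77, 89, 92, 116, 131, 133, 133, 133, 133, 133, 133, 133, 133, 133, 132, 133]
+x [113, 113, 113, 113, 114, 106, 79, 66, 83, 91, 97, 117, 132, 133, 133, 133, 133, 132, 133, 133, 133, 133, 133, 133]
-x [130, 131, 130, 130, 131, 131, 131, 131, 127, 109, 84, 61, 49, 44, 42, 40, 40, 40, 40, 41, 45, 48, 50, 51]
-x [131, 131, 131, 131, 131, 131, 131, 131, 127, 116, 102, 86, 69, 51, 42, 40, 42, 41, 41, 43, 52, 69, 82, 87]
-x [130, 131, 131, 131, 131, 131, 131, 131, 125, 113, 98, 85, 69, 51, 42, 41, 41, 42, 42, 51, 69, 83, 90, 92]
+y [92, 89, 79, 64, 50, 42, 49, 65, 79, 94, 115, 128, 131, 131, 131, 131, 131, 131, 131, 130]
-y [90, 89, 90, 90, 90, 89, 90, 90, 88, 81, 67, 54, 45, 41, 42, 47, 50, 51, 50, 50]
+y [96, 96, 96, 94, 81, 58, 44, 52, 73, 87, 99, 117, 128, 127, 126, 121, 117, 115, 113, 115]
-y [113, 113, 114, 113, 113, 113, 113, 112, 113, 114, 105, 81, 62, 51, 44, 45, 54, 61, 63, 63]
+y [111, 112, 109, 96, 74, 55, 44, 53, 75, 88, 102, 122, 132, 133, 133, 133, 133, 133, 133, 133]
-y [118, 118, 120, 122, 121, 123, 130, 133, 134, 132, 121, 103, 93, 81, 62, 68, 94, 108, 111, 110]
```

```bash
python3 -m creep '[{"dx":0.03,"dy":-0.12,"dz":0,"rx":0,"ry":0,"rz":-0.02,"grip":-1},{"dx":0.08,"dy":-0.26,"dz":0,"rx":0,"ry":0,"rz":-0.04,"grip":-1},{"dx":0.12,"dy":-0.4,"dz":0,"rx":0,"ry":0,"rz":-0.0578,"grip":-1},{"dx":0.16,"dy":-0.54,"dz":0,"rx":0,"ry":0,"rz":-0.0578,"grip":-1},{"dx":0.2,"dy":-0.68,"dz":0,"rx":0,"ry":0,"rz":-0.0578,"grip":-1}]'; python3 -m creep '[{"dx":0.03,"dy":-0.12,"dz":0,"rx":0,"ry":0,"rz":0,"grip":-1},{"dx":0.041,"dy":-0.17,"dz":-0.1,"rx":0,"ry":0,"rz":0,"grip":-1},{"dx":0.041,"dy":-0.17,"dz":-0.2,"rx":0,"ry":0,"rz":0,"grip":-1},{"dx":0.041,"dy":-0.17,"dz":-0.25,"rx":0,"ry":0,"rz":0,"grip":-1},{"dx":0.041,"dy":-0.17,"dz":-0.25,"rx":0,"ry":0,"rz":0,"grip":-1}]'; python3 -c "
from cell import *
get_image('side');s=ctrl.read_state();print(s['eef_pos'],s['tool_rot'])"
```

```text
clock: 26.72
eef_pos: [626.1, 47.6, 220.3]
tool_rot: [3.141, -0.001, -0.214]
force: [0.9, -0.3, -0.3]
width: 85.3
gripper_force: 0.0
clock: 27.35
eef_pos: [640.7, -18.6, 118.4]
tool_rot: [3.141, 0.003, -0.214]
force: [-0.0, -0.7, -0.5]
width: 85.1
gripper_force: 0.0
[641.84780934 -18.35508666 119.86192954] [ 3.14113693e+00  5.90667358e-04 -2.13430018e-01]
```

```bash
python3 -m creep '[{"dx":0.003,"dy":0.004,"dz":-0.08,"rx":0,"ry":0,"rz":0,"grip":-1},{"dx":0.003,"dy":0.004,"dz":-0.17,"rx":0,"ry":0,"rz":0,"grip":-1},{"dx":0.003,"dy":0.004,"dz":-0.23,"rx":0,"ry":0,"rz":0,"grip":-1},{"dx":0.003,"dy":0.004,"dz":-0.265,"rx":0,"ry":0,"rz":0,"grip":-1},{"dx":0.003,"dy":0.004,"dz":-0.275,"rx":0,"ry":0,"rz":0,"grip":-1}]'; python3 -m creep '[{"dx":0,"dy":0,"dz":0,"rx":0,"ry":0,"rz":0,"grip":-0.6},{"dx":0,"dy":0,"dz":0,"rx":0,"ry":0,"rz":0,"grip":-0.3},{"dx":0,"dy":0,"dz":0,"rx":0,"ry":0,"rz":0,"grip":-0.2},{"dx":0,"dy":0,"dz":0,"rx":0,"ry":0,"rz":0,"grip":-0.2},{"dx":0,"dy":0,"dz":0,"rx":0,"ry":0,"rz":0,"grip":-0.2}]'
```

```text
clock: 28.02
eef_pos: [643.8, -16.0, 10.2]
tool_rot: [-3.142, -0.001, -0.212]
force: [-0.4, -0.7, -0.3]
width: 85.3
gripper_force: 0.0
clock: 28.65
eef_pos: [644.5, -15.8, 11.4]
tool_rot: [-3.141, -0.003, -0.212]
force: [-1.3, 0.1, 6.4]
width: 62.8
gripper_force: 66.4
```

```bash
python3 -m creep '[{"dx":0,"dy":0,"dz":0.02,"rx":0,"ry":0,"rz":0,"grip":-0.2},{"dx":0,"dy":0,"dz":0.06,"rx":0,"ry":0,"rz":0,"grip":-0.2},{"dx":0,"dy":0,"dz":0.14,"rx":0,"ry":0,"rz":0,"grip":-0.2},{"dx":0,"dy":0,"dz":0.24,"rx":0,"ry":0,"rz":0,"grip":-0.2},{"dx":0,"dy":0,"dz":0.32,"rx":0,"ry":0,"rz":0,"grip":-0.2}]'; python3 -m creep '[{"dx":-0.01,"dy":0.05,"dz":0,"rx":0,"ry":0,"rz":0.01,"grip":-0.2},{"dx":-0.03,"dy":0.16,"dz":0,"rx":0,"ry":0,"rz":0.02,"grip":-0.2},{"dx":-0.06,"dy":0.29,"dz":0,"rx":0,"ry":0,"rz":0.03,"grip":-0.2},{"dx":-0.08,"dy":0.42,"dz":0,"rx":0,"ry":0,"rz":0.04,"grip":-0.2},{"dx":-0.1,"dy":0.54,"dz":0,"rx":0,"ry":0,"rz":0.05,"grip":-0.2}]'; python3 -c "
from cell import *
get_image('side');s=ctrl.read_state();print(s['eef_pos'],s['tool_rot'],s['width'])"
```

```text
clock: 29.28
eef_pos: [643.7, -15.8, 140.4]
tool_rot: [-3.141, -0.002, -0.212]
force: [0.1, -0.2, -1.9]
width: 62.4
gripper_force: 65.8
clock: 29.9
eef_pos: [601.1, 203.5, 136.9]
tool_rot: [-3.141, 0.002, 0.108]
force: [-1.0, -0.0, -0.8]
width: 62.7
gripper_force: 65.8
[598.74273632 213.88578828 136.98582578] [-3.13271702e+00  2.41880797e-03  1.18470836e-01] 62.8546718933486
```

```bash
python3 -m creep '[{"dx":-0.02,"dy":0.1,"dz":0,"rx":0,"ry":0,"rz":0.0065,"grip":-0.2},{"dx":-0.045,"dy":0.22,"dz":0,"rx":0,"ry":0,"rz":0.0065,"grip":-0.2},{"dx":-0.048,"dy":0.293,"dz":0,"rx":0,"ry":0,"rz":0.0065,"grip":-0.2},{"dx":-0.048,"dy":0.293,"dz":-0.08,"rx":0,"ry":0,"rz":0.0065,"grip":-0.2},{"dx":-0.048,"dy":0.293,"dz":-0.16,"rx":0,"ry":0,"rz":0.0065,"grip":-0.2}]';python3 -m creep '[{"dx":0,"dy":0,"dz":0,"rx":0,"ry":0,"rz":0,"grip":-0.2},{"dx":0,"dy":0,"dz":0,"rx":0,"ry":0,"rz":0,"grip":-0.2},{"dx":0,"dy":0,"dz":0,"rx":0,"ry":0,"rz":0,"grip":-0.2},{"dx":0,"dy":0,"dz":0,"rx":0,"ry":0,"rz":0,"grip":-0.2},{"dx":0,"dy":0,"dz":0,"rx":0,"ry":0,"rz":0,"grip":-0.2}]'
```

```text
clock: 30.58
eef_pos: [582.4, 319.0, 72.4]
tool_rot: [-3.141, 0.001, 0.146]
force: [0.3, -0.8, -1.3]
width: 63.0
gripper_force: 66.1
clock: 31.2
eef_pos: [584.4, 317.5, 74.5]
tool_rot: [-3.141, -0.001, 0.143]
force: [0.3, 0.6, -1.7]
width: 62.8
gripper_force: 66.1
```

```bash
python3 -m creep '[{"dx":-0.005,"dy":0.02,"dz":0,"rx":0,"ry":0,"rz":0.0025,"grip":-0.2},{"dx":-0.009,"dy":0.034,"dz":-0.02,"rx":0,"ry":0,"rz":0.0025,"grip":-0.2},{"dx":-0.009,"dy":0.034,"dz":-0.05,"rx":0,"ry":0,"rz":0.0025,"grip":-0.2},{"dx":-0.009,"dy":0.034,"dz":-0.06,"rx":0,"ry":0,"rz":0.0025,"grip":-0.2},{"dx":-0.009,"dy":0.034,"dz":-0.06,"rx":0,"ry":0,"rz":0.0025,"grip":-0.2}]';python3 -m creep '[{"dx":0,"dy":0,"dz":-0.001,"rx":0,"ry":0,"rz":0,"grip":-0.2},{"dx":0,"dy":0,"dz":-0.003,"rx":0,"ry":0,"rz":0,"grip":-0.2},{"dx":0,"dy":0,"dz":-0.005,"rx":0,"ry":0,"rz":0,"grip":-0.2},{"dx":0,"dy":0,"dz":-0.007,"rx":0,"ry":0,"rz":0,"grip":-0.2},{"dx":0,"dy":0,"dz":-0.009,"rx":0,"ry":0,"rz":0,"grip":-0.2}]'
```

```text
clock: 31.82
eef_pos: [580.2, 330.4, 49.0]
tool_rot: [3.141, 0.001, 0.158]
force: [-0.1, 0.0, -0.2]
width: 62.5
gripper_force: 66.1
clock: 32.45
eef_pos: [580.5, 331.0, 46.2]
tool_rot: [-3.142, -0.0, 0.159]
force: [0.4, 0.2, -0.9]
width: 62.7
gripper_force: 66.1
```

Feet now at rim level, no contact; continue down gently.

```bash
python3 -m creep '[{"dx":0,"dy":0,"dz":-0.003,"rx":0,"ry":0,"rz":0,"grip":-0.2},{"dx":0,"dy":0,"dz":-0.006,"rx":0,"ry":0,"rz":0,"grip":-0.2},{"dx":0,"dy":0,"dz":-0.009,"rx":0,"ry":0,"rz":0,"grip":-0.2},{"dx":0,"dy":0,"dz":-0.011,"rx":0,"ry":0,"rz":0,"grip":-0.2},{"dx":0,"dy":0,"dz":-0.011,"rx":0,"ry":0,"rz":0,"grip":-0.2}]';python3 -m creep '[{"dx":0,"dy":0,"dz":-0.002,"rx":0,"ry":0,"rz":0,"grip":-0.2},{"dx":0,"dy":0,"dz":-0.004,"rx":0,"ry":0,"rz":0,"grip":-0.2},{"dx":0,"dy":0,"dz":-0.006,"rx":0,"ry":0,"rz":0,"grip":-0.2},{"dx":0,"dy":0,"dz":-0.006,"rx":0,"ry":0,"rz":0,"grip":-0.2},{"dx":0,"dy":0,"dz":-0.006,"rx":0,"ry":0,"rz":0,"grip":-0.2}]'
```

```text
clock: 33.08
eef_pos: [580.4, 331.0, 41.7]
tool_rot: [3.142, 0.0, 0.158]
force: [0.1, -0.2, -1.4]
width: 62.5
gripper_force: 66.1
clock: 33.7
eef_pos: [580.6, 331.0, 39.5]
tool_rot: [-3.142, -0.0, 0.158]
force: [-0.3, 0.7, -0.5]
width: 62.9
gripper_force: 66.2
```

```bash
python3 -m creep '[{"dx":0,"dy":0,"dz":-0.002,"rx":0,"ry":0,"rz":0,"grip":-0.2},{"dx":0,"dy":0,"dz":-0.003,"rx":0,"ry":0,"rz":0,"grip":-0.2},{"dx":0,"dy":0,"dz":-0.004,"rx":0,"ry":0,"rz":0,"grip":-0.2},{"dx":0,"dy":0,"dz":-0.004,"rx":0,"ry":0,"rz":0,"grip":-0.2},{"dx":0,"dy":0,"dz":-0.004,"rx":0,"ry":0,"rz":0,"grip":-0.2}]'
```

```text
clock: 34.33
eef_pos: [580.6, 331.0, 39.5]
tool_rot: [-3.142, -0.0, 0.158]
force: [-3.0, -1.9, 10.6]
width: 62.5
gripper_force: 67.6
```

```bash
python3 -m creep '[{"dx":0,"dy":0,"dz":0,"rx":0,"ry":0,"rz":0,"grip":-0.7},{"dx":0,"dy":0,"dz":0,"rx":0,"ry":0,"rz":0,"grip":-1},{"dx":0,"dy":0,"dz":0.12,"rx":0,"ry":0,"rz":0,"grip":-1},{"dx":0,"dy":0,"dz":0.27,"rx":0,"ry":0,"rz":0,"grip":-1},{"dx":0,"dy":-0.05,"dz":0.42,"rx":0,"ry":0,"rz":0,"grip":-1}]';python3 -m creep '[{"dx":0,"dy":-0.1,"dz":0.1,"rx":0,"ry":0,"rz":-0.02,"grip":-1},{"dx":0,"dy":-0.2,"dz":0.2,"rx":0,"ry":0,"rz":-0.025,"grip":-1},{"dx":0,"dy":-0.3,"dz":0.3,"rx":0,"ry":0,"rz":-0.025,"grip":-1},{"dx":0,"dy":-0.4,"dz":0.4,"rx":0,"ry":0,"rz":-0.025,"grip":-1},{"dx":0,"dy":-0.5,"dz":0.5,"rx":0,"ry":0,"rz":-0.025,"grip":-1}]';python3 -m creep '[{"dx":0,"dy":-0.1,"dz":0.05,"rx":0,"ry":0,"rz":0,"grip":-1},{"dx":0,"dy":-0.2,"dz":0.1,"rx":0,"ry":0,"rz":0,"grip":-1},{"dx":0,"dy":-0.3,"dz":0.1,"rx":0,"ry":0,"rz":0,"grip":-1},{"dx":0,"dy":-0.35,"dz":0.1,"rx":0,"ry":0,"rz":0,"grip":-1},{"dx":0,"dy":-0.35,"dz":0.1,"rx":0,"ry":0,"rz":0,"grip":-1}]'
python3 - <<'E'
from h import *
s=ctrl.read_state();print(s['clock'],s['eef_pos'],s['tool_rot'])
c,w=snap("wrist","wf");_,a=snap("scene","cf");_,b=snap("side","sf")
A=np.zeros((600,800,3),np.uint8)
A[:300,:480]=cv2.resize(w,(480,300),interpolation=3)
A[300:600,:500]=cv2.resize(b[130:370,200:440],(500,500),interpolation=2)[:300] if 0 else cv2.resize(b[140:350,230:580][:, :350],(500,300),interpolation=2)
A[:300,480:800]=cv2.resize(a[140:290,340:500],(320,300),interpolation=2)
A[300:600,500:800]=cv2.resize(a[220:300,160:310][:, :80*1+0] if 0 else a[220:300,160:320],(300,150),interpolation=2).repeat(2,0)
cv2.imwrite("pics/fin.png",cv2.convertScaleAbs(A,alpha=1.3))
E
```

```text
clock: 34.95
eef_pos: [579.8, 313.2, 206.4]
tool_rot: [-3.14, 0.0, 0.162]
force: [1.4, -0.4, 0.4]
width: 85.6
gripper_force: 0.0
clock: 35.58
eef_pos: [580.3, 109.9, 406.3]
tool_rot: [3.142, -0.0, 0.001]
force: [1.4, -0.1, -1.0]
width: 85.4
gripper_force: 0.0
clock: 36.2
eef_pos: [580.4, -29.6, 444.6]
tool_rot: [-3.142, 0.001, -0.001]
force: [0.2, 0.3, -0.4]
width: 85.4
gripper_force: 0.0
36.2 [580.37737705 -29.62682761 444.63061701] [-3.14153333e+00  8.50446668e-04 -8.65043060e-04]
```

View pics/fin.png

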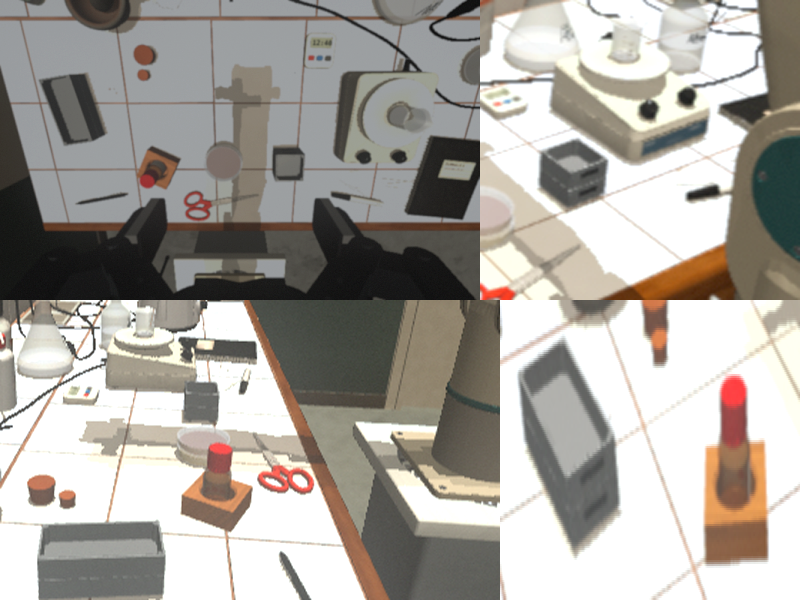

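All four are in place: the beaker stands upright mid-plate at (627,45), the bottle is in the stand's hole, and both trays are seated. The Petri dish and timer have not moved.

```bash
python3 -c "
from cell import ctrl
print(ctrl.finish_job())"
```

```text
the job is handed in; nothing more can be done
None
```

I handed the job in after about 36 s of the 128 s: the final pictures show the beaker mid-plate, the bottle in its stand, both trays seated on their bases, and the Petri dish and timer in place; the judge returned no verdict.

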